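Set up the flatbed colour reader with a row of sample cells

ROBOT

A 6-joint arm with a two-finger parallel gripper is mounted at the origin on the work surface. World frame = base frame: x ahead of the robot, y to its left, z up, the work surface at z = 0. Lengths are in m, angles in rad, forces in N, time in s.
With the tool pointing down it reaches from about 0.25 to 0.775 m from the base axis. Payload 4 kg.
Tool frame: the origin (TCP) lies at the very end of the fingers, on their centre line; the grasp point (between the pads) lies 19 mm behind it; z points along the fingers, y is the direction in which the jaws open and shut (so a half turn about z gives the same grasp; the last joint's range is limited). The gripper opens to 94 mm and grips with 3 to 60 N. Pads are 16 mm wide; open, the fingers measure 119 mm over their backs; the gripper's body (75 mm by 177 mm) begins 78 mm behind the grasp point.
Start: joints at [1.107, 0.087, 1.371, -0, 1.684, -0.103], TCP at [0.194, 0.515, 0.206] pointing down, gripper open.
Joint ranges: [-3.1, 3.1], [-0.76, 2.03], [0.27, 2.55], [-1.08, 4.22], [0.17, 2.65], [-2.57, 2.57]. Speed limits (rad/s): [2.79, 2.79, 3.14, 3.14, 3.14, 3.14].

INTERFACE

Orientations are given as [roll, pitch, yaw] about the fixed x, y, z axes, in that order (R = Rz(yaw) Ry(pitch) Rx(roll)).
In Python, from station import robot, vision, ticket gives the robot as it stands.
- The arm moves only by the tool send_rows, never from a script. Its argument "rows" is a list of rows, each a list of 6 numbers: the shift along the tool's x, y, z in m, then the turn, a rotation vector about the tool's x, y, z in degrees. A call has 1 to 20 rows; each row is the pose to reach, as a shift and turn from the pose commanded when the call began, along the tool's axes at that moment; what a row does not reach only later rows make up. A row lasts 1/12 s, in which the tool goes at most 41.7 mm and 7.16 degrees, less where a joint would pass 70% of its speed; a pose out of reach is approached as far as the arm can. A call with a gripper value outside its range is refused whole. "grip" is the closure, from 0 (fully open) to 1 (shut), set as the call begins (left out, the last holds). The fingers move at their own pace and stop on an object; "squeeze" is the grip in N (left out, the last holds). Time passes only in rows, so rows that repeat a pose let the fingers close. It gives the time, the measured TCP pose, the force and the opening at its end, in the units of the state.
- robot.sense(): the state, without advancing time (a new reading comes with each control period).
- vision.capture(name): name is "scene" or "top" or "wrist"; returns a dict with "image" (400x640x3 uint8, red, green, blue), "fx", "fy", "cx", "cy" (pixels), "position" and "orientation" of the camera in the world. Camera axes: x right, y up, looking along -z (the intrinsics and any distortion apply to the point x, -y, -z); pixel columns grow to the right and rows downward; lengths in m; the calibration is good to about 2 mm. The wrist camera is an equidistant fisheye: a pixel r from the principal point sees the ray r / f radians off the axis. A picture is of the moment at which its call begins. There is no depth.
- ticket.finish_job(): hands the job in, once; it reports no verdict.
The state is a dict: "time": time; "joint_pos": joint angles; "dq": joint speeds; "tau": joint torques, N m; "tool_pos": TCP position; "tcp_rot": TCP orientation; "force": force on the tool from outside, world axes, zero at the start; "wrist_torque": the same for the moment, N m; "gripper_width": finger opening in m.
Only numpy, scipy, OpenCV 4.12 (cv2) and the standard library are available. Lean on these libraries where they do the work, as an engineer would, in place of code of your own. Each camera call takes 0.05 s, during which the arm holds its last target.

TASK

Get the flatbed colour reader ready for a run: release its transport lock and set its aperture slide to the largest aperture, each slid fully home against its end stop. Free the end stop with its red clamp knob and move it out of the way, lay every sample cell that is on the bench window down on the bed as one closed row (side by side, ribs in line with the fence) flush against the back fence and the fixed stop, then bring the end stop up against the row and turn its clamp knob fully tight. Leave everything else on the bench where it is.

Things in the scene. Friction and masses are not known exactly. Their poses are not given: they have to be found in the camera images.
- reader: Flatbed colour reader, fixed to the table at a varying place and yaw: a grey box 210 (x) x 460 (y) mm, glass bed 45 mm above the table, with a raised white console (top 85 mm above the table) on the left 100 mm. x points away from the robot, y left. Origin: underside, in the middle of the length. The bed is 360 mm long; a groove 17 mm wide, 3 mm deep runs along it 100 mm before the fence.
- corner (a point): Registration corner: where, at glass level, the back fence (20 mm thick, 14 mm high, face at x = 0) meets the fixed stop (the console's right-hand wall, 40 mm high, face at y = 0). x points away from the robot, y left, z up, as the reader's: the bed lies at negative x (down to -185 mm, towards the robot) and negative y (down to -360 mm), glass at z = 0.
- end_stop (a joint): Sliding end stop: aluminium block on the bed (70 mm along its travel in y, 26 mm high, from 5 to 130 mm in front of the fence) with the red clamp knob on top. Value: clear gap in m between its jaw and the fixed stop, 0 to 0.285, growing to the right. About 1 N slides it with the clamp loose, up to 10 N when it pushes a full row; when tight it holds against 25 N.
- jaw (a point): Point on the end stop's jaw (its left face), 44 mm in front of the fence face, 13 mm above the glass; axes as the reader's.
- clamp (a joint): Red clamp knob on the end stop: upright bar 52 x 12 mm in plan, 36 mm tall, turning about the vertical through its middle. 0 = tight, against its stop; grows in rad when turned anticlockwise seen from above (loosened), to 1.4. The end stop is free above about 0.8. Takes 0.2 to 0.35 N m; stays where it is left.
- clamp_grip (a point): Point on the clamp knob's axis where its bar is gripped, 24 mm above the end stop's top (95 mm above the table), 12 mm below the knob's top, 100 mm in front of the fence face. Its x axis lies along the 52 mm bar; grip across its y axis (12 mm). z up.
- lock (a joint): Transport lock: orange upright grip on the front strip of the bed, nearest the robot, sliding left and right in a groove. 0 = locked (right end, red dot), 0.07 = fully released, against its end stop (left end, green dot), in m. About 2 N moves it; stays where it is left.
- lock_grip (a point): Centre of the transport lock's grip, 22 mm above the bed, 10 mm below its top; axes as the reader's. The grip is 14 mm along its travel (y), 28 mm across it (x).
- aperture (a joint): Aperture slide: blue upright grip on top of the console, sliding towards and away from the robot in a groove. 0 = smallest (near end, small black dot), 0.07 = largest, against its end stop (far end, large black disc), in m. About 2 N moves it; stays where it is left.
- aperture_grip (a point): Centre of the aperture slide's grip, 22 mm above the console top, 10 mm below its top; axes as the reader's. The grip is 14 mm along its travel (x), 28 mm across it (y).
- cellA_rib (a point): Sample cell, blue back panel: black frame 88 x 52 x 18 mm, 110 to 230 g, lying window down; upright grey grip rib (12 mm thick, 40 long, 34 tall) in the middle of its back. Point on the rib at the cell's centre, 42 mm above the underside, 10 mm below the rib's top. x: along the 88 mm, across the rib's 12 mm; y: along the 52 mm and the rib. Either way round will do. None if absent.
- cellB_rib (a point): Sample cell, yellow back panel: black frame 88 x 52 x 18 mm, 110 to 230 g, lying window down; upright grey grip rib (12 mm thick, 40 long, 34 tall) in the middle of its back. Point on the rib at the cell's centre, 42 mm above the underside, 10 mm below the rib's top. x: along the 88 mm, across the rib's 12 mm; y: along the 52 mm and the rib. Either way round will do. None if absent.
- cellC_rib (a point): Sample cell, red back panel: black frame 88 x 52 x 18 mm, 110 to 230 g, lying window down; upright grey grip rib (12 mm thick, 40 long, 34 tall) in the middle of its back. Point on the rib at the cell's centre, 42 mm above the underside, 10 mm below the rib's top. x: along the 88 mm, across the rib's 12 mm; y: along the 52 mm and the rib. Either way round will do. None if absent.
- cellD_rib (a point): Sample cell, green back panel: black frame 88 x 52 x 18 mm, 110 to 230 g, lying window down; upright grey grip rib (12 mm thick, 40 long, 34 tall) in the middle of its back. Point on the rib at the cell's centre, 42 mm above the underside, 10 mm below the rib's top. x: along the 88 mm, across the rib's 12 mm; y: along the 52 mm and the rib. Either way round will do. None if absent.
- mug: Bystander: white mug, 82 mm across, 95 mm tall; origin at its underside, at its middle.
- fibre_jar: Bystander: jar with a white cap, 72 mm across, 70 mm tall; origin at its underside, at its middle.
- stapler: Bystander: blue and black stapler, 140 x 36 x 50 mm; origin at its underside, at its middle.
- brush: Bystander: wooden-handled hand brush, 190 mm long, lying flat; origin at its underside.
- white_tile: Bystander: white calibration tile in a black frame, 112 x 112 x 13 mm; origin at its underside, at its middle.
- swatch_book: Bystander: closed swatch book with striped edges, 150 x 45 x 28 mm; origin at its underside, at its middle.
There are look-alikes about, which are no part of the job. Leave any turquoise look-alike of the part that bears cellD_rib alone.

How it is judged:
By the outcome, as a careful person would: the job done as asked, in the order asked, and still so for the second after the job is handed in, with the robot touching nothing.
Of cellA, cellB, cellC, cellD only 2 to 4 are there at a start; the rules pass over those that are not, and their reading is None.
At some moment in a run one of cellA, cellB, cellC, cellD may be knocked a few centimetres aside while the robot is not near it.
Once in a run the grip may slacken for a moment while it holds something.
It also fails if it takes over 210 s, if anything falls off the work surface, if the arm or the gripper's body presses on something with over 40 N, if the wrist force passes 120 N, or if a joint passes its speed limit or range.

## Working session

There is one attempt and no reset: what is moved stays moved. The work goes in short steps, Python scripts to look and compute and a tool call to move; the robot and the scene stay as the last step left them, time stands still between calls to the robot, and variables do not carry over. Pictures are saved under pics/ and viewed, and the job is handed in when it is done.

Besides the shell and the picture viewer there is one more tool, called as name(argument=value, ...) on one line, values as JSON. send_rows: Moves the arm, as the interface text tells. Its arguments: {"type":"object","properties":{"rows":{"type":"array","items":{"type":"array","items":{"type":"number"}}},"grip":{"type":"number"},"squeeze":{"type":"number"}},"required":["rows"]}

```bash
ls; mkdir -p pics; python3 - <<'E'
from station import robot, vision, ticket
import cv2,json
print(robot.sense())
for n in ["scene","top","wrist"]:
    c=vision.capture(n); cv2.imwrite(f"pics/{n}0.png",c["image"][:,:,::-1]); print(n,{k:v for k,v in c.items() if k!="image"})
E
```

```text
pics
{'time': 0.0, 'joint_pos': array([ 1.10686694e+00,  8.79237901e-02,  1.37224676e+00, -2.39647290e-05,
        1.68360779e+00, -1.03080273e-01]), 'dq': array([-1.88091216e-04,  8.21154495e-05,  1.63392199e-03, -1.07289259e-03,
        1.59337948e-03,  1.24288394e-04]), 'tau': array([ 2.60806519e-04, -3.40192902e+01, -3.02424932e+01,  7.16249761e-02,
        3.33456905e-02, -1.55718053e-04]), 'tool_pos': array([0.19394013, 0.51407868, 0.20432505]), 'tcp_rot': array([-3.13941612e+00, -2.01210416e-04,  2.78074065e+00]), 'force': array([-0.67917977,  0.23701446, -0.4392886 ]), 'wrist_torque': array([0.01613697, 0.02617917, 0.04493416]), 'gripper_width': 0.09437085923972745}
scene {'fx': 450.8948066339082, 'fy': 450.8948066339082, 'cx': 327.6988787990603, 'cy': 206.5513683767162, 'position': array([ 1.18877505, -0.30178558,  1.14930846]), 'orientation': array([ 0.58616894, -0.01117481,  1.2801082 ])}
top {'fx': 485.55181304258093, 'fy': 485.55181304258093, 'cx': 322.78741383987176, 'cy': 203.55797958251654, 'position': array([ 0.42248848, -0.12203416,  1.59287427]), 'orientation': array([ 0.06864732,  0.00378809, -1.55343242])}
wrist {'fx': 309.70691628693146, 'fy': 309.70691628693146, 'cx': 320.9715870540971, 'cy': 203.337350005214, 'position': array([0.12067654, 0.54130824, 0.38348653]), 'orientation': array([-0.27122737,  0.0043421 ,  1.20983531])}
```

View pics/top0.png

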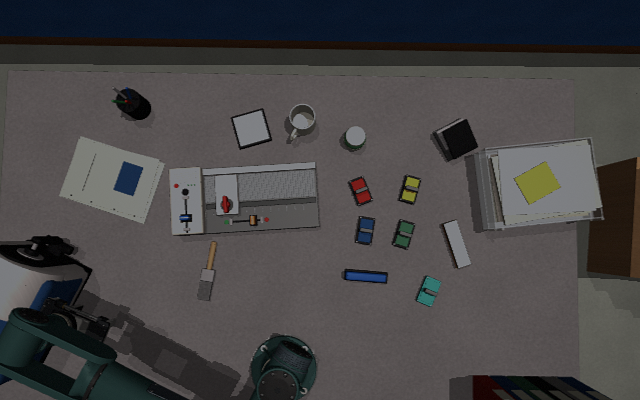

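View pics/scene0.png

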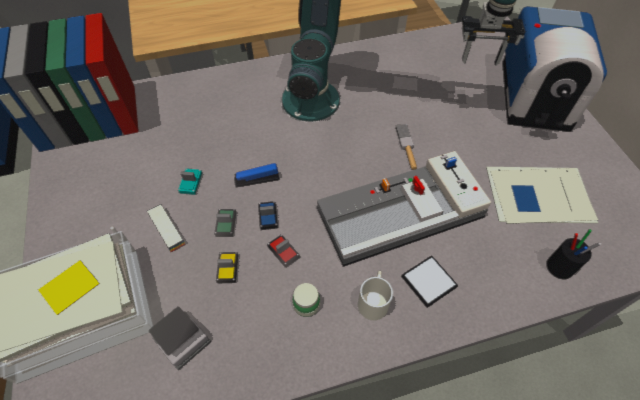

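View pics/wrist0.png

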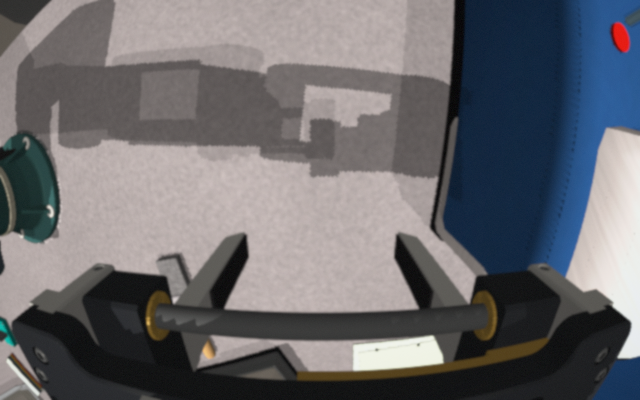

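The top view shows four cells: red (360,190), yellow (410,190), blue (366,230) and green (403,234). A turquoise look-alike sits at (429,290). The reader is at about (170–320,163–236). I'll write helpers and zoom in.

```bash
cat > h.py <<'E'
from station import robot, vision, ticket
import cv2, numpy as np
from scipy.spatial.transform import Rotation as R
def cap(n,name=None):
    c=vision.capture(n)
    if name: cv2.imwrite(f"pics/{name}.png",c["image"][:,:,::-1])
    c["n"]=n; return c
def ray(c,u,v):
    x=(u-c["cx"])/c["fx"]; y=(v-c["cy"])/c["fy"]
    if c["n"]=="wrist":
        r=np.hypot(x,y); s=np.sin(r)/r if r>1e-9 else 1
        d=np.array([x*s,-y*s,-np.cos(r)])
    else: d=np.array([x,-y,-1.])
    d=R.from_euler("xyz",c["orientation"]).apply(d); return d/np.linalg.norm(d)
def onz(c,u,v,z):
    d=ray(c,u,v); p=c["position"]; return p+d*(z-p[2])/d[2]
def proj(c,P):
    d=R.from_euler("xyz",c["orientation"]).inv().apply(np.asarray(P,float)-c["position"])
    x,y,z=d[...,0],-d[...,1],-d[...,2]
    if c["n"]=="wrist":
        rr=np.hypot(x,y); t=np.arctan2(rr,z); k=t/np.maximum(rr,1e-9); x,y=x*k,y*k
    else: x,y=x/z,y/z
    return np.stack([c["cx"]+c["fx"]*x,c["cy"]+c["fy"]*y],-1)
def tri(c1,p1,c2,p2):
    d1,d2=ray(c1,*p1),ray(c2,*p2); A=np.stack([d1,-d2],1)
    t=np.linalg.lstsq(A,c2["position"]-c1["position"],rcond=None)[0]
    a=c1["position"]+d1*t[0]; b=c2["position"]+d2*t[1]
    return (a+b)/2, np.linalg.norm(a-b)
def crop(c,x0,y0,x1,y1,k,name):
    im=cv2.resize(c["image"][y0:y1,x0:x1,::-1],None,fx=k,fy=k,interpolation=cv2.INTER_CUBIC); cv2.imwrite(f"pics/{name}.png",im)
def move(pos,yaw=None):
    "shift/turn in tool axes from measured pose to pos, tool down, tool-y axis heading such that tcp yaw=yaw (deg)"
    s=robot.sense(); r0=R.from_euler("xyz",s["tcp_rot"])
    sh=r0.inv().apply(np.array(pos)-s["tool_pos"])
    if yaw is None: yaw=np.degrees(s["tcp_rot"][2])
    best=None
    for k in (0,180):
        r1=R.from_euler("xyz",[np.pi,0,np.radians(yaw+k)]); rv=np.degrees((r0.inv()*r1).as_rotvec())
        if best is None or np.linalg.norm(rv)<np.linalg.norm(best): best=rv
    print("shift mm",np.round(sh*1000,1),"turn deg",np.round(best,2), "t",round(s["time"],2))
def st():
    s=robot.sense(); print("t",round(s["time"],2),"pos",np.round(s["tool_pos"],4),"rpy",np.round(np.degrees(s["tcp_rot"]),2),"F",np.round(s["force"],1),"w",round(s["gripper_width"],4),"q",np.round(s["joint_pos"],2))
E
python3 - <<'E'
from h import *
c=cap("top"); crop(c,160,155,330,245,4.7,"t1"); crop(c,335,165,475,315,4,"t2")
c=cap("scene"); crop(c,310,140,500,270,4.2,"s1"); crop(c,140,150,310,300,4,"s2")
E
```

```text
(no output)
```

View pics/t1.png

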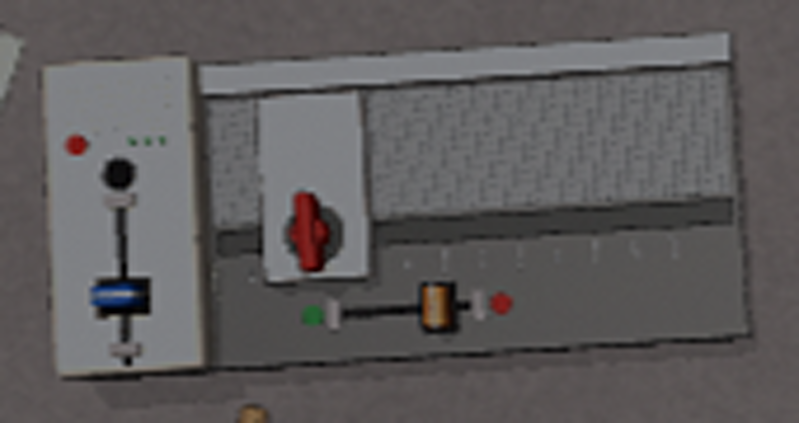

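View pics/t2.png

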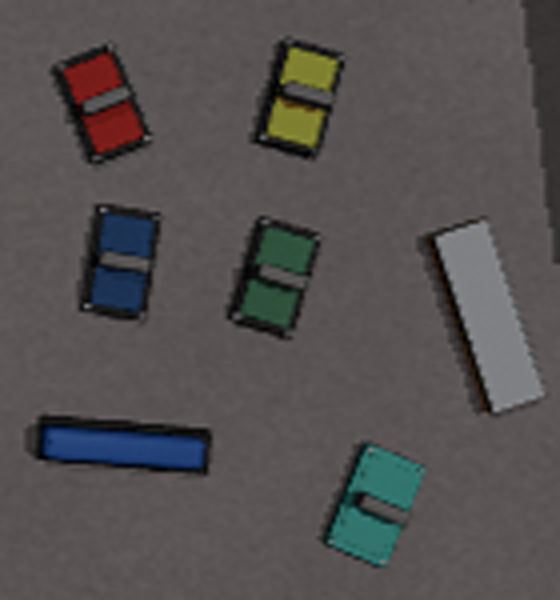

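View pics/s1.png

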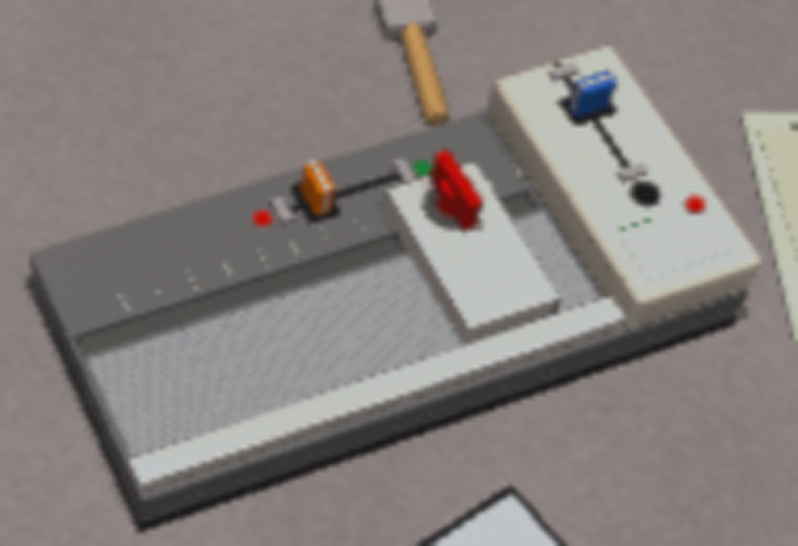

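View pics/s2.png

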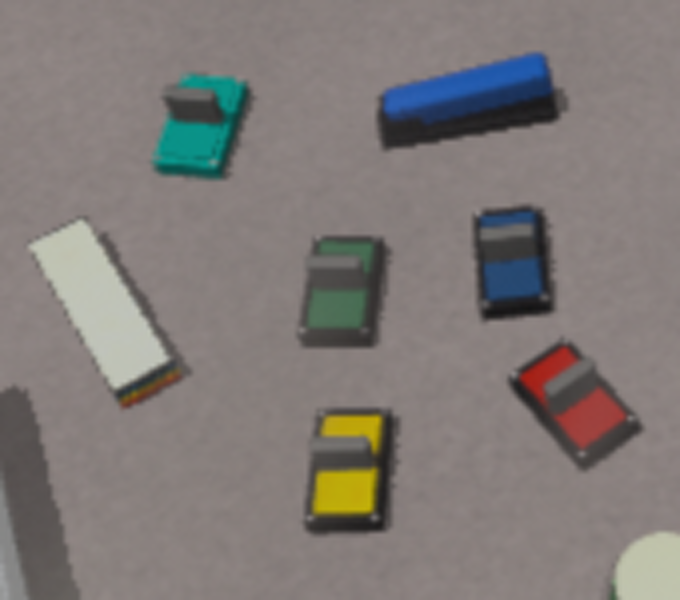

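```bash
python3 - <<'E'
from h import *
c=cap("top"); s=cap("scene")
f=lambda x,y,k,x0,y0:((x+.5)/k-.5+x0,(y+.5)/k-.5+y0)
T=lambda x,y,z:onz(c,*f(x,y,4.7,160,155),z)
S=lambda x,y,z:onz(s,*f(x,y,4.2,310,140),z)
pr=lambda n,p:print(n,np.round(p*1000,1))
for n,z,t,q in [("con BL",.085,(42,66),(757,262)),("con BR",.085,(188,57),(640,303)),("con FR",.085,(205,368),(497,84)),("con FL",.085,(57,376),(612,48)),
 ("fence top back R",.059,(728,34),(142,487)),("fence top front R",.059,(728,63),(130,462)),("bed FR",.045,(750,337),(33,255)),
 ("disc",.085,(119,174),(646,194)),("green",.045,(313,315),(423,168)),("red",.045,(501,304),(263,217)),
 ("lock top",.077,(437,297),(317,172)),("ap top",.117,(117,295),(594,82)),("knob top",.107,(307,228),(455,178)),
 ("es top BL",.071,(260,98),(556,300)),("es top BR",.071,(358,92),(472,328)),("es top FR",.071,(368,275),(390,195))]:
    pr(n+" top",T(*t,z)); pr(n+" scene",S(*q,z))
E
```

```text
con BL top [627.4 370.4  85. ]
con BL scene [630. 363.  85.]
con BR top [635.  273.3  85. ]
con BR scene [638.  271.2  85. ]
con FR top [428.4 254.8  85. ]
con FR scene [435.8 255.5  85. ]
con FL top [421.5 352.4  85. ]
con FL scene [427.8 351.1  85. ]
fence top back R top [660.6 -85.7  59. ]
fence top back R scene [663.2 -87.4  59. ]
fence top front R top [640.8 -86.1  59. ]
fence top front R scene [643.7 -89.3  59. ]
bed FR top [ 456.  -104.1   45. ]
bed FR scene [ 460.1 -102.6   45. ]
disc top [556.  316.4  85. ]
disc scene [556.4 315.7  85. ]
green top [465.8 192.7  45. ]
green scene [465.6 192.2  45. ]
red top [475.4  65.3  45. ]
red scene [474.4  64.8  45. ]
lock top top [478.3 104.1  77. ]
lock top scene [468.9 104.3  77. ]
ap top top [474.5 305.5 117. ]
ap top scene [475.9 305.5 117. ]
knob top top [520.8 185.8 107. ]
knob top scene [520.3 182.4 107. ]
es top BL top [610.1 227.6  71. ]
es top BL scene [612.4 224.6  71. ]
es top BR top [615.3 161.8  71. ]
es top BR scene [617.2 160.6  71. ]
es top FR top [492.4 151.5  71. ]
es top FR scene [498.3 149.   71. ]
```

Reader: yaw is about 4.2° and the corner near (0.612, 0.272, 0.045). The lock (orange, t1 437,297) is near the red dot, and the aperture (blue, t1 117,295) is near its near end. Next I'll look from the wrist over the reader.

```bash
python3 - <<'E'
from h import *
move([0.46,0.16,0.30],184.2)
E
```

```text
shift mm [-373.9 -237.9  -94.7] turn deg [-3.000e-02 -1.000e-02 -2.487e+01] t 0.35
```

send_rows(rows=[[0,0,-0.04,0,0,0],[-0.03,-0.02,-0.075,0,0,-4],[-0.06,-0.04,-0.095,0,0,-10],[-0.374,-0.238,-0.095,0,0,-25],[-0.374,-0.238,-0.095,0,0,-25],[-0.374,-0.238,-0.095,0,0,-25],[-0.374,-0.238,-0.095,0,0,-25],[-0.374,-0.238,-0.095,0,0,-25],[-0.374,-0.238,-0.095,0,0,-25],[-0.374,-0.238,-0.095,0,0,-25],[-0.374,-0.238,-0.095,0,0,-25],[-0.374,-0.238,-0.095,0,0,-25],[-0.374,-0.238,-0.095,0,0,-25],[-0.374,-0.238,-0.095,0,0,-25],[-0.374,-0.238,-0.095,0,0,-25],[-0.374,-0.238,-0.095,0,0,-25]], grip=0.5)

```text
time: 1.68
tool_pos: [0.4593, 0.1611, 0.3007]
tcp_rot: [3.141, -0.0, -3.064]
force: [0.7, 0.9, 0.2]
gripper_width: 0.047
```

```bash
python3 - <<'E'
from h import *
st(); c=cap("wrist","w1"); print(c["position"],c["orientation"])
E
```

```text
t 1.68 pos [0.4593 0.1611 0.3007] rpy [ 1.7995e+02 -1.0000e-02 -1.7558e+02] F [0.7 0.9 0.2] w 0.047 q [ 0.22 -0.05  1.33  0.    1.87 -1.43]
[0.38116044 0.15430437 0.47971197] [-2.70219719e-01  1.54742516e-03  1.64775281e+00]
```

View pics/w1.png

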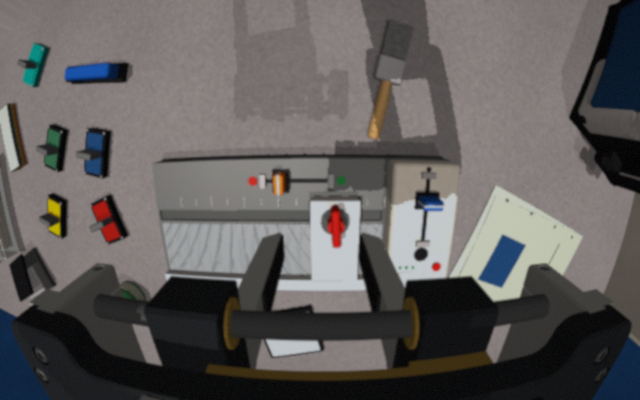

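```bash
python3 - <<'E'
from h import *
c=cap("wrist"); crop(c,230,150,470,290,3.3,"w1a"); crop(c,150,150,310,290,4.2,"w1b")
E
```

```text
(no output)
```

View pics/w1a.png

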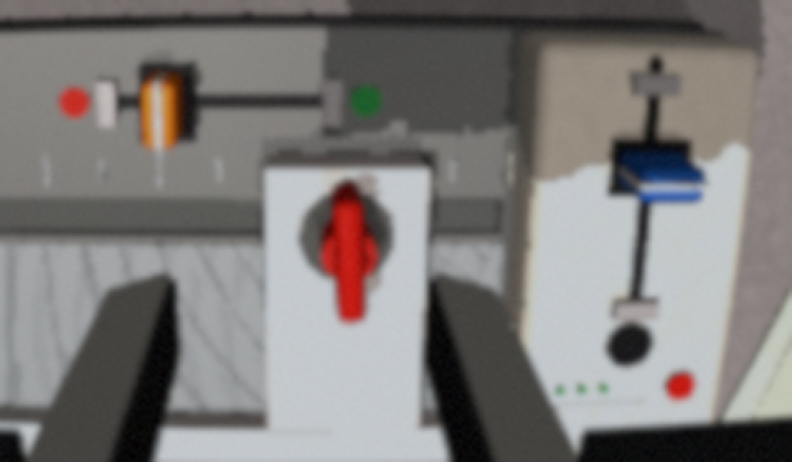

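View pics/w1b.png

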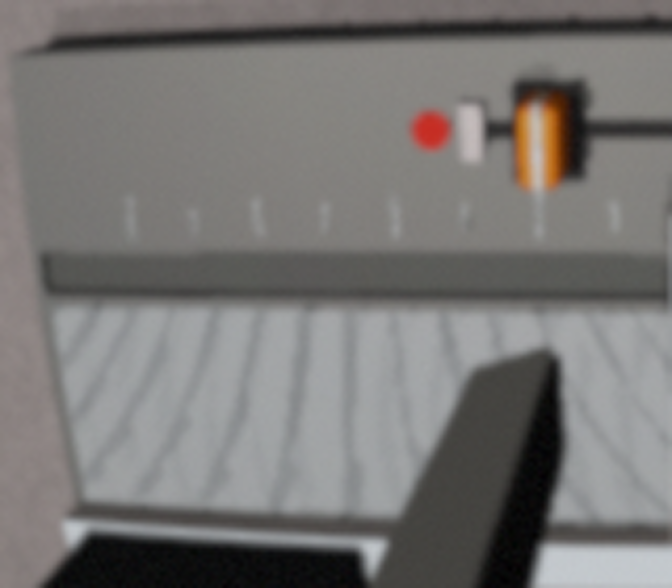

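```bash
python3 - <<'E'
from h import *
c=cap("wrist")
f=lambda x,y,k,x0,y0:((x+.5)/k-.5+x0,(y+.5)/k-.5+y0)
A=lambda x,y,z:onz(c,*f(x,y,3.3,230,150),z)
B=lambda x,y,z:onz(c,*f(x,y,4.2,150,150),z)
pr=lambda n,p:print(n,np.round(p*1000,1))
pr("red",A(74,102,.045));pr("green",A(367,101,.045));pr("lock top",A(160,112,.077));pr("lock base",A(169,101,.045))
pr("disc",A(630,344,.085));pr("ap base",A(650,167,.085));pr("ap top",A(664,183,.117))
pr("knob end near",A(345,188,.107));pr("knob end far",A(350,318,.107));pr("knob disc",A(346,236,.071))
pr("es FR",A(265,165,.071));pr("es FL",A(432,165,.071));
pr("con FR",A(541,47,.085));pr("con FL",A(757,47,.085))
pr("fence R",B(66,522,.059));pr("bed FR",B(15,52,.045)); pr("glass fence base",B(82,502,.045))
pr("cons nearstop",A(655,83,.085));pr("farstop",A(636,308,.085));pr("lock st R",A(106,103,.045));pr("lock st L",A(333,103,.045))
E
```

```text
red [474.9  60.6  45. ]
green [464.9 188.9  45. ]
lock top [469.7 103.3  77. ]
lock base [471.5 103.   45. ]
disc [554.8 312.5  85. ]
ap base [474.5 306.6  85. ]
ap top [472.7 301.2 117. ]
knob end near [487.1 178.8 107. ]
knob end far [540.4 185.7 107. ]
knob disc [518.4 183.5  71. ]
es FR [490.1 147.3  71. ]
es FL [484.6 216.5  71. ]
con FR [429.4 252.9  85. ]
con FL [419.3 347.   85. ]
fence R [641.9 -90.3  59. ]
bed FR [ 455.  -104.1   45. ]
glass fence base [639.6 -89.2  45. ]
cons nearstop [439.2 303.1  85. ]
farstop [537.6 311.8  85. ]
lock st R [474.4  75.1  45. ]
lock st L [467.  174.3  45. ]
```

```bash
python3 - <<'E'
from h import *
move([0.4705,0.103,0.051],184.3)
E
```

```text
shift mm [ -6.5 -59.2 249.8] turn deg [0.03 0.03 0.19] t 1.83
```

send_rows(rows=[[-0.0065,-0.058,0.04,0,0,0],[-0.0065,-0.058,0.08,0,0,0],[-0.0065,-0.058,0.15,0,0,0],[-0.0065,-0.058,0.15,0,0,0],[-0.0065,-0.058,0.18,0,0,0],[-0.0065,-0.058,0.2,0,0,0],[-0.0065,-0.058,0.22,0,0,0],[-0.0065,-0.058,0.235,0,0,0],[-0.0065,-0.058,0.245,0,0,0],[-0.0065,-0.058,0.249,0,0,0],[-0.0065,-0.058,0.249,0,0,0]])

```text
time: 2.75
tool_pos: [0.4703, 0.1032, 0.0509]
tcp_rot: [3.141, -0.001, -3.065]
force: [-0.5, 0.2, -0.3]
gripper_width: 0.0471
```

```bash
python3 - <<'E'
from h import *
st(); c=cap("wrist"); crop(c,230,150,470,290,3.3,"w2")
E
```

```text
t 2.75 pos [0.4703 0.1032 0.0509] rpy [ 1.7999e+02 -7.0000e-02 -1.7560e+02] F [-0.5  0.2 -0.3] w 0.0471 q [ 0.1   0.02  1.75  0.    1.37 -1.55]
```

View pics/w2.png

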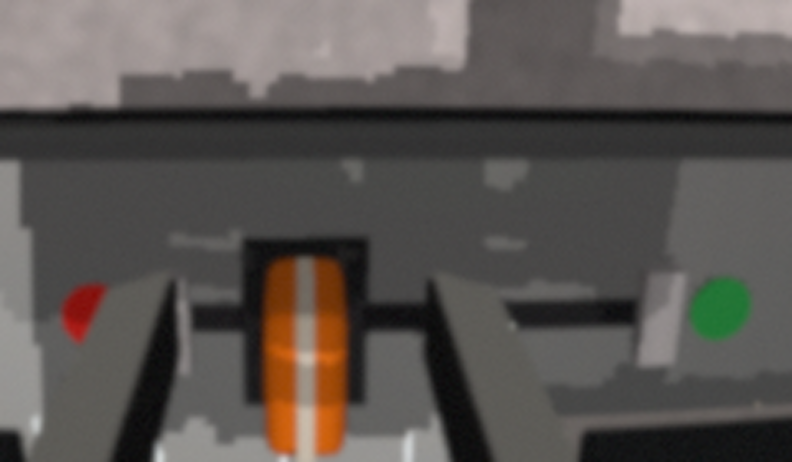

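send_rows(rows=[[0,0,0,0,0,0],[0,0,0,0,0,0],[0,0,0,0,0,0],[0,0,0,0,0,0],[0,0,0,0,0,0],[0,0,0,0,0,0]], grip=1, squeeze=15)

```text
time: 3.3
tool_pos: [0.4712, 0.1028, 0.0519]
tcp_rot: [3.141, 0.001, -3.066]
force: [-0.9, 1.2, 0.9]
gripper_width: 0.0138
```

send_rows(rows=[[0,0.006,0,0,0,0],[0,0.012,0,0,0,0],[0,0.018,0,0,0,0],[0,0.024,0,0,0,0],[0,0.03,0,0,0,0],[0,0.036,0,0,0,0],[0,0.042,0,0,0,0],[0,0.047,0,0,0,0],[0,0.05,0,0,0,0],[0,0.05,0,0,0,0]])

```text
time: 4.13
tool_pos: [0.4671, 0.1538, 0.0519]
tcp_rot: [3.14, 0.0, -3.065]
force: [-1.8, -0.6, 5.4]
gripper_width: 0.014
```

send_rows(rows=[[0,0.002,0,0,0,0],[0,0.004,0,0,0,0],[0,0.006,0,0,0,0],[0,0.007,0,0,0,0],[0,0.008,0,0,0,0],[0,0.008,0,0,0,0]])

```text
time: 4.63
tool_pos: [0.4666, 0.1611, 0.0519]
tcp_rot: [3.141, 0.0, -3.066]
force: [-0.9, -1.1, 5.3]
gripper_width: 0.014
```

send_rows(rows=[[0,0.001,0,0,0,0],[0,0.002,0,0,0,0],[0,0.003,0,0,0,0],[0,0.004,0,0,0,0],[0,0.005,0,0,0,0],[0,0.006,0,0,0,0],[0,0.006,0,0,0,0]])

```text
time: 5.22
tool_pos: [0.4666, 0.1613, 0.0519]
tcp_rot: [-3.13, -0.0, -3.067]
force: [-0.7, -15.6, 7.3]
gripper_width: 0.014
```

send_rows(rows=[[0,-0.003,0,0,0,0],[0,-0.0055,0,0,0,0],[0,-0.0055,0,0,0,0],[0,-0.0055,0,0,0,0]])

```text
time: 5.55
tool_pos: [0.4666, 0.1612, 0.0519]
tcp_rot: [3.141, 0.0, -3.066]
force: [-0.8, -2.0, 5.2]
gripper_width: 0.0142
```

send_rows(rows=[[0,0,0,0,0,0],[0,0,0,0,0,0],[0,0,0,0,0,0],[0,0,-0.02,0,0,0],[0,0,-0.06,0,0,0],[0,0,-0.1,0,0,0],[0,0,-0.13,0,0,0],[0,0,-0.15,0,0,0],[0,0,-0.15,0,0,0]], grip=0.5)

```text
time: 6.3
tool_pos: [0.469, 0.1619, 0.207]
tcp_rot: [3.14, 0.01, -3.066]
force: [0.8, -0.4, 0.1]
gripper_width: 0.0472
```

```bash
python3 - <<'E'
from h import *
st(); c=cap("wrist","w3")
move([0.474,0.304,0.20],94.3)
E
```

```text
t 6.3 pos [0.469  0.1619 0.207 ] rpy [ 179.88    0.58 -175.66] F [ 0.8 -0.4  0.1] w 0.0472 q [ 0.22 -0.04  1.5   0.    1.67 -1.43]
shift mm [-16.9 141.6   4.1] turn deg [ -0.18   0.29 -89.96] t 6.35
```

View pics/w3.png

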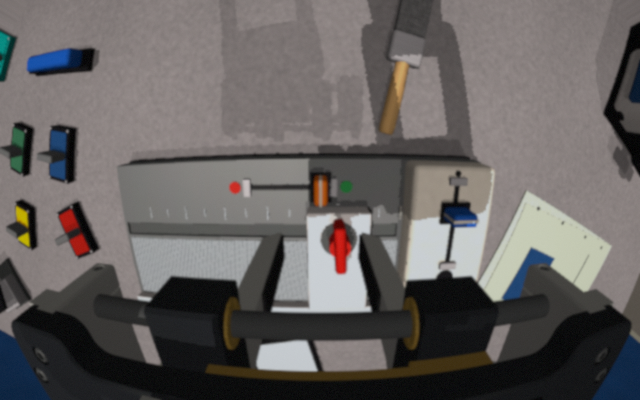

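send_rows(rows=[[-0.004,0.035,0,0,0,-7],[-0.008,0.07,0,0,0,-14],[-0.012,0.1,0,0,0,-21],[-0.015,0.13,0,0,0,-28],[-0.0165,0.1425,0,0,0,-35],[-0.0165,0.1425,0,0,0,-42],[-0.0165,0.1425,0,0,0,-49],[-0.0165,0.1425,0,0,0,-56],[-0.0165,0.1425,0,0,0,-63],[-0.0165,0.1425,0,0,0,-70],[-0.0165,0.1425,0,0,0,-77],[-0.0165,0.1425,0,0,0,-84],[-0.0165,0.1425,0,0,0,-90],[-0.0165,0.1425,0,0,0,-90],[-0.0165,0.1425,0,0,0,-90]])

```text
time: 7.6
tool_pos: [0.4417, 0.3478, 0.1966]
tcp_rot: [-3.126, -0.03, -1.563]
force: [0.5, -0.3, 0.4]
gripper_width: 0.047
```

```bash
python3 - <<'E'
from h import *
st(); c=cap("wrist","w4")
move([0.4745,0.3055,0.091],94.3)
E
```

```text
t 7.6 pos [0.4417 0.3478 0.1966] rpy [-179.09   -1.72  -89.55] F [ 0.5 -0.3  0.4] w 0.047 q [ 0.59  0.12  1.35 -0.03  1.67 -2.57]
shift mm [ 39.1 -30.2 108. ] turn deg [-0.89 -1.73 -3.89] t 7.65
```

View pics/w4.png

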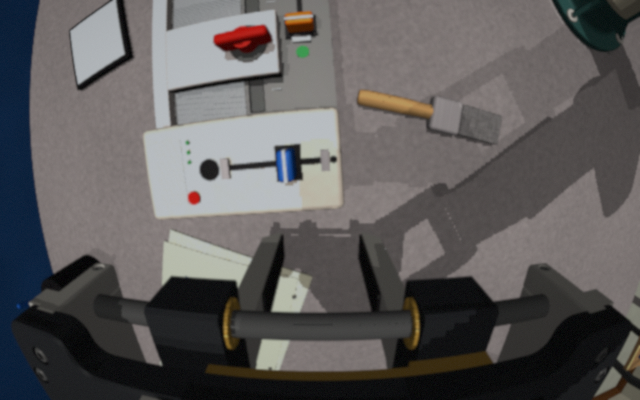

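I turned to the wrong half-turn and joint 6 ran up to its limit. I'll turn back the other way and make the helper joint-aware.

```bash
cat >> h.py <<'E'
def move(pos,yaw=None):
    s=robot.sense(); r0=R.from_euler("xyz",s["tcp_rot"]); q=np.degrees(s["joint_pos"])
    sh=r0.inv().apply(np.array(pos)-s["tool_pos"])
    y0=np.degrees(s["tcp_rot"][2])
    if yaw is None: yaw=y0
    j1=np.degrees(np.arctan2(pos[1],pos[0])); 
    c=[(j1+90-yaw+180*k+720+180)%360-180 for k in (0,1)]
    j6=min(c,key=abs)   # mid-range
    y1=j1+90-j6
    dz=-( (y1)-(q[0]+90-q[5]) )
    print("shift mm",np.round(sh*1000,1),"| turn z deg",round(dz,2),"| j6 from",round(q[5]),"to",round(j6),"tilt r,p",np.round(np.degrees(s["tcp_rot"][:2]),2),"t",round(s["time"],2))
E
python3 - <<'E'
from h import *
move([0.4745,0.3055,0.20],94.3)
E
```

```text
shift mm [ 42.3 -32.   -1. ] | turn z deg 176.3 | j6 from -147 to 28 tilt r,p [-179.05   -1.69] t 7.65
```

send_rows(rows=[[0,0,0,0,0,7],[0,0,0,0,0,14],[0,0,0,0,0,21],[0,0,0,0,0,28],[0,0,0,0,0,35],[0,0,0,0,0,42],[0,0,0,0,0,49],[0,0,0,0,0,56],[0,0,0,0,0,63],[0,0,0,0,0,70],[0,0,0,0,0,77],[0,0,0,0,0,84],[0,0,0,0,0,90],[0,0,0,0,0,90]])

```text
time: 8.82
tool_pos: [0.444, 0.3461, 0.1986]
tcp_rot: [-3.113, 0.019, -3.139]
force: [0.1, -0.7, 0.1]
gripper_width: 0.0468
```

```bash
python3 - <<'E'
from h import *
st();move([0.4745,0.3055,0.20],94.3)
E
```

```text
t 8.82 pos [0.444  0.3461 0.1986] rpy [-178.36    1.09 -179.88] F [ 0.1 -0.7  0.1] w 0.0468 q [ 0.58  0.12  1.35 -0.03  1.67 -0.99]
shift mm [-30.4 -40.7   0.3] | turn z deg 86.01 | j6 from -57 to 28 tilt r,p [-178.36    1.09] t 8.82
```

```bash
cat >> h.py <<'E'
_m=move
def move(pos,yaw=None):
    _m(pos,yaw)
    s=robot.sense(); r0=R.from_euler("xyz",s["tcp_rot"]); y0=np.degrees(s["tcp_rot"][2])
    if yaw is None: yaw=y0
    j1=np.degrees(np.arctan2(pos[1],pos[0])); c=[(j1+90-yaw+180*k+720+180)%360-180 for k in (0,1)]
    r1=R.from_euler("xyz",[180,0,j1+90-min(c,key=abs)],degrees=True)
    print("  rotvec",np.round(np.degrees((r0.inv()*r1).as_rotvec()),2))
E
python3 - <<'E'
from h import *
move([0.4745,0.3055,0.20],94.3)
E
```

```text
shift mm [-30.4 -40.7   0.3] | turn z deg 86.01 | j6 from -57 to 28 tilt r,p [-178.36    1.09] t 8.82
  rotvec [-0.51  2.11 85.8 ]
```

send_rows(rows=[[-0.005,-0.007,0,-0.05,0.2,7],[-0.01,-0.014,0,-0.1,0.4,14],[-0.015,-0.02,0,-0.15,0.6,21],[-0.02,-0.027,0,-0.2,0.8,28],[-0.025,-0.034,0,-0.25,1,35],[-0.03,-0.04,0,-0.3,1.2,42],[-0.03,-0.041,0,-0.35,1.4,49],[-0.03,-0.041,0,-0.4,1.6,56],[-0.03,-0.041,0,-0.45,1.8,63],[-0.03,-0.041,0,-0.5,2,70],[-0.03,-0.041,0,-0.5,2.1,77],[-0.03,-0.041,0,-0.5,2.1,84],[-0.03,-0.041,0,-0.5,2.1,86],[-0.03,-0.041,0,-0.5,2.1,86]])

```text
time: 9.98
tool_pos: [0.4739, 0.3056, 0.2006]
tcp_rot: [3.141, -0.0, 1.647]
force: [-0.5, 0.1, -0.7]
gripper_width: 0.0473
```

```bash
python3 - <<'E'
from h import *
st();move([0.4745,0.3055,0.091],94.3); cap("wrist","w5")
E
```

```text
t 9.98 pos [0.4739 0.3056 0.2006] rpy [ 1.7999e+02 -1.0000e-02  9.4350e+01] F [-0.5  0.1 -0.7] w 0.0473 q [0.47 0.12 1.35 0.   1.68 0.4 ]
shift mm [-1.000e-01  5.000e-01  1.096e+02] | turn z deg 0.05 | j6 from 23 to 28 tilt r,p [ 1.7999e+02 -1.0000e-02] t 9.98
  rotvec [ 0.01 -0.01  0.05]
```

View pics/w5.png

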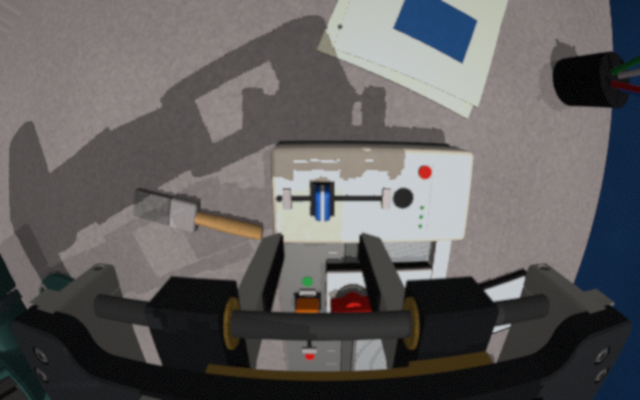

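```bash
python3 - <<'E'
from h import *
c=cap("wrist"); print(onz(c,322,197,.085), onz(c,322,214,.117), onz(c,402,198,.085))
E
```

```text
[0.47408519 0.30689404 0.085     ] [0.47455698 0.29954456 0.117     ] [0.55447223 0.31219775 0.085     ]
```

send_rows(rows=[[0,0,0.03,0,0,0],[0,0,0.06,0,0,0],[0,0,0.085,0,0,0],[0,0,0.1,0,0,0],[0,0,0.108,0,0,0],[0,0,0.109,0,0,0],[0,0,0.109,0,0,0]])

```text
time: 10.67
tool_pos: [0.474, 0.3065, 0.0924]
tcp_rot: [3.141, -0.001, 1.647]
force: [-0.2, 0.1, 0.3]
gripper_width: 0.047
```

send_rows(rows=[[0,0,0,0,0,0],[0,0,0,0,0,0],[0,0,0,0,0,0],[0,0,0,0,0,0],[0,0,0,0,0,0],[0,0,0,0,0,0]], grip=1)

```text
time: 11.17
tool_pos: [0.4742, 0.3067, 0.0928]
tcp_rot: [3.139, -0.001, 1.646]
force: [0.5, 0.4, 1.7]
gripper_width: 0.0135
```

send_rows(rows=[[0,0.006,0,0,0,0],[0,0.012,0,0,0,0],[0,0.018,0,0,0,0],[0,0.024,0,0,0,0],[0,0.03,0,0,0,0],[0,0.036,0,0,0,0],[0,0.04,0,0,0,0],[0,0.042,0,0,0,0],[0,0.042,0,0,0,0]])

```text
time: 11.92
tool_pos: [0.5166, 0.3099, 0.0922]
tcp_rot: [3.139, -0.001, 1.646]
force: [0.3, 1.4, -0.4]
gripper_width: 0.0139
```

send_rows(rows=[[0,0.002,0,0,0,0],[0,0.004,0,0,0,0],[0,0.006,0,0,0,0],[0,0.008,0,0,0,0],[0,0.009,0,0,0,0],[0,0.01,0,0,0,0],[0,0.01,0,0,0,0]])

```text
time: 12.5
tool_pos: [0.5241, 0.3105, 0.0921]
tcp_rot: [-3.139, -0.001, 1.646]
force: [-6.4, 0.2, 3.3]
gripper_width: 0.0136
```

send_rows(rows=[[0,0.001,0,0,0,0],[0,0.002,0,0,0,0],[0,0.003,0,0,0,0],[0,0.003,0,0,0,0]])

```text
time: 12.83
tool_pos: [0.5242, 0.3105, 0.0921]
tcp_rot: [-3.132, 0.0, 1.647]
force: [-12.0, -0.7, 7.4]
gripper_width: 0.0139
```

send_rows(rows=[[0,-0.003,0,0,0,0],[0,-0.0055,0,0,0,0],[0,-0.0055,0,0,0,0]])

```text
time: 13.08
tool_pos: [0.5235, 0.3105, 0.0921]
tcp_rot: [3.139, -0.001, 1.646]
force: [-0.0, 2.0, -1.4]
gripper_width: 0.014
```

send_rows(rows=[[0,0,0,0,0,0],[0,0,0,0,0,0],[0,0,0,0,0,0],[0,0,-0.02,0,0,0],[0,0,-0.06,0,0,0],[0,0,-0.1,0,0,0],[0,0,-0.11,0,0,0],[0,0,-0.11,0,0,0]], grip=0.5)

```text
time: 13.75
tool_pos: [0.5256, 0.311, 0.208]
tcp_rot: [3.131, -0.004, 1.646]
force: [-0.2, -0.1, 0.5]
gripper_width: 0.0471
```

```bash
python3 - <<'E'
from h import *
st();c=cap("wrist"); crop(c,220,130,490,300,2.9,"w6")
E
```

```text
t 13.75 pos [0.5256 0.311  0.208 ] rpy [179.37  -0.24  94.29] F [-0.2 -0.1  0.5] w 0.0471 q [ 0.44  0.21  1.22 -0.    1.69  0.37]
```

View pics/w6.png

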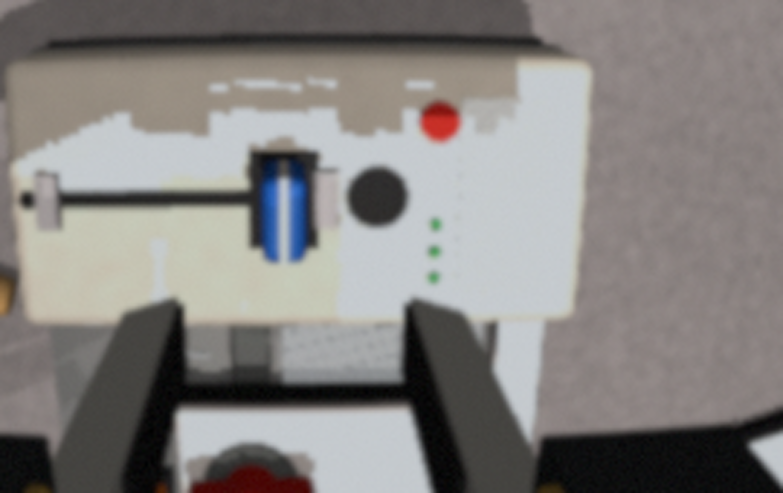

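send_rows(rows=[[0,-0.002,0.03,0.6,0.2,0],[0,-0.002,0.06,0.6,0.2,0],[0,-0.002,0.09,0.6,0.2,0],[0,-0.002,0.108,0.6,0.2,0],[0,-0.002,0.111,0.6,0.2,0],[0,-0.002,0.111,0.6,0.2,0]])

```text
time: 14.3
tool_pos: [0.519, 0.3089, 0.087]
tcp_rot: [-3.125, -0.001, 1.646]
force: [-0.1, 0.3, -0.4]
gripper_width: 0.0469
```

send_rows(rows=[[0,0,0,0,0,0],[0,0,0,0,0,0],[0,0,0,0,0,0],[0,0,0,0,0,0],[0,0,0,0,0,0],[0,0.002,0,0,0,0],[0,0.004,0,0,0,0],[0,0.005,0,0,0,0],[0,0.005,0,0,0,0]], grip=1)

```text
time: 15.05
tool_pos: [0.5241, 0.3104, 0.0916]
tcp_rot: [-3.127, -0.004, 1.647]
force: [-5.8, -0.6, 3.4]
gripper_width: 0.0142
```

send_rows(rows=[[0,-0.001,0,0,0,0],[0,-0.002,0,0,0,0],[0,-0.002,0,0,0,0]])

```text
time: 15.3
tool_pos: [0.5241, 0.3104, 0.0916]
tcp_rot: [-3.132, -0.004, 1.646]
force: [-3.1, -0.1, 2.1]
gripper_width: 0.014
```

send_rows(rows=[[0,0,0,0,0,0],[0,0,0,0,0,0],[0,0,0,0,0,0],[0,0,-0.02,0,0,0],[0,0,-0.06,0,0,0],[0,0,-0.1,0,0,0],[0,0,-0.13,0,0,0],[0,0,-0.13,0,0,0]], grip=0.5)

```text
time: 15.97
tool_pos: [0.5288, 0.3113, 0.2305]
tcp_rot: [3.136, -0.01, 1.646]
force: [1.1, 0.4, 1.3]
gripper_width: 0.0473
```

```bash
cat >> h.py <<'E'
def move(pos,yaw=None,tilt=True):
    "yaw exact (no half-turn swap)"
    s=robot.sense(); r0=R.from_euler("xyz",s["tcp_rot"]); q=np.degrees(s["joint_pos"])
    sh=r0.inv().apply(np.array(pos)-s["tool_pos"])
    if yaw is None: yaw=np.degrees(s["tcp_rot"][2])
    j1=np.degrees(np.arctan2(pos[1],pos[0])); j6=(j1+90-yaw+540)%360-180
    r1=R.from_euler("xyz",[180,0,yaw],degrees=True)
    print("shift mm",np.round(sh*1000,1),"rotvec",np.round(np.degrees((r0.inv()*r1).as_rotvec()),2),"zturn(j6)",round((j1+90-j6-q[0]-90+q[5])*-1,1),"| j6",round(q[5]),"->",round(j6),"t",round(s["time"],2),"w",round(s["gripper_width"],4))
E
python3 - <<'E'
from h import *
st();c=cap("wrist","w7"); move([.517,.183,.20],7)
E
```

```text
t 15.97 pos [0.5288 0.3113 0.2305] rpy [179.68  -0.56  94.3 ] F [1.1 0.4 1.3] w 0.0473 q [0.44 0.22 1.17 0.01 1.74 0.36]
shift mm [-126.9  -20.4   25.7] rotvec [-0.32 -0.39 87.3 ] zturn(j6) 87.2 | j6 21 -> 102 t 16.02 w 0.0468
```

View pics/w7.png

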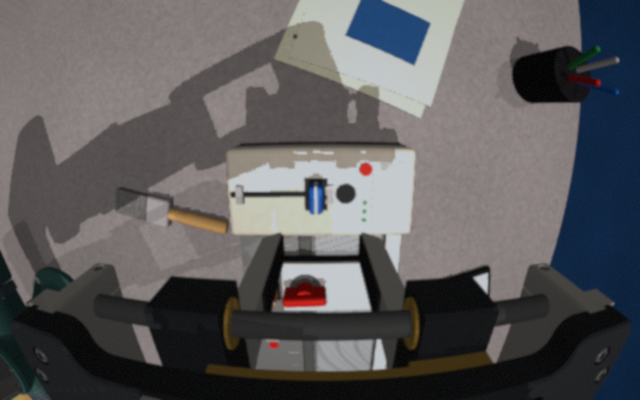

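Aperture slide is against its far block. Next, move over the knob at yaw 7.

send_rows(rows=[[-0.03,-0.005,0,0,0,7],[-0.06,-0.01,0,0,0,14],[-0.09,-0.015,0,0,0,21],[-0.115,-0.02,0,-0.1,-0.1,28],[-0.127,-0.02,0,-0.2,-0.2,35],[-0.127,-0.02,0,-0.3,-0.3,42],[-0.127,-0.02,0,-0.3,-0.4,49],[-0.127,-0.02,0,-0.3,-0.4,56],[-0.127,-0.02,0,-0.3,-0.4,63],[-0.127,-0.02,0,-0.3,-0.4,70],[-0.127,-0.02,0,-0.3,-0.4,77],[-0.127,-0.02,0,-0.3,-0.4,84],[-0.127,-0.02,0,-0.3,-0.4,87.3],[-0.127,-0.02,0,-0.3,-0.4,87.3],[-0.127,-0.02,0,-0.3,-0.4,87.3]])

```text
time: 17.27
tool_pos: [0.5146, 0.1816, 0.2193]
tcp_rot: [3.138, 0.013, 0.124]
force: [0.0, 0.2, -0.0]
gripper_width: 0.0469
```

```bash
python3 - <<'E'
from h import *
st();c=cap("wrist","w8")
m=cv2.inRange(cv2.cvtColor(c["image"],cv2.COLOR_RGB2HSV),(0,150,80),(8,255,255))
n,l,s,ce=cv2.connectedComponentsWithStats(m)
for i in range(1,n):
    if s[i,4]>30: print(s[i],ce[i],onz(c,*ce[i],.107)*1000)
crop(c,200,130,440,300,3.3,"w8a")
E
```

```text
t 17.27 pos [0.5146 0.1816 0.2193] rpy [179.8    0.75   7.1 ] F [ 0.   0.2 -0. ] w 0.0469 q [ 0.24  0.09  1.35 -0.    1.72  1.68]
[173 117  10  11  90] [177.56666667 122.34444444] [575.32708787 331.02383345 107.        ]
[570 157  17  23 305] [578.22295082 168.03278689] [ 594.20224886 -133.83645206  107.        ]
[307 166  22  51 684] [317.30116959 191.22953216] [521.17002916 184.3188995  107.        ]
[571 187  16  18 214] [577.32242991 195.26635514] [ 560.16800318 -145.12898383  107.        ]
[407 223   9   9  73] [411. 227.] [495.57343269  83.87190243 107.        ]
```

View pics/w8a.png

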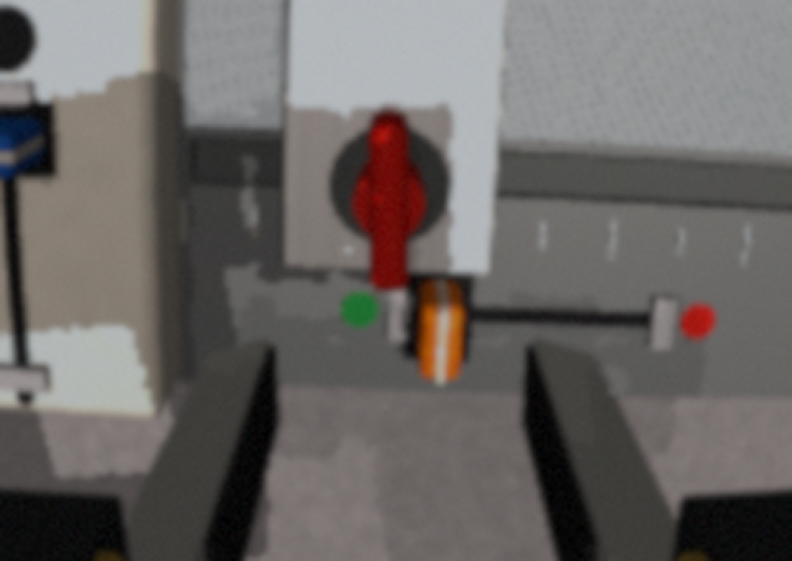

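```bash
python3 - <<'E'
from h import *
c=cap("wrist")
f=lambda x,y,k=3.3,x0=200,y0=130:((x+.5)/k-.5+x0,(y+.5)/k-.5+y0)
for p,z in [((390,182),.071),((389,131),.107),((390,286),.107),((390,115),.107),((286,265),.071),((490,275),.071),((440,305),.077),((360,309),.045),((698,321),.045)]: print(p,onz(c,*f(*p),z)*1000)
E
```

```text
(390, 182) [519.4646233  183.77915999  71.        ]
(389, 131) [542.56800011 186.74299799 107.        ]
(390, 286) [495.88975416 180.77145909 107.        ]
(390, 115) [547.24683445 187.02477617 107.        ]
(286, 265) [486.89458701 215.05971345  71.        ]
(490, 275) [491.74969984 146.45628342  71.        ]
(440, 305) [481.1984523  162.31882638  77.        ]
(360, 309) [464.88801027 188.34232802  45.        ]
(698, 321) [474.85257315  60.65141943  45.        ]
```

```bash
python3 - <<'E'
from h import *
move([.519,.1838,.0785],7)
E
```

```text
shift mm [  6.1  -2.1 141.4] rotvec [0.19 0.69 0.09] zturn(j6) 0.1 | j6 96 -> 103 t 17.37 w 0.0469
```

send_rows(rows=[[0.005,-0.002,0.03,0,0,0],[0.005,-0.002,0.06,0,0,0],[0.005,-0.002,0.09,0,0,0],[0.005,-0.002,0.115,0,0,0],[0.005,-0.002,0.128,0,0,0],[0.005,-0.002,0.13,0,0,0],[0.005,-0.002,0.13,0,0,0],[0.005,-0.002,0.13,0,0,0]])

```text
time: 18.03
tool_pos: [0.5192, 0.184, 0.092]
tcp_rot: [3.139, 0.009, 0.123]
force: [0.4, 0.9, 0.5]
gripper_width: 0.047
```

```bash
python3 - <<'E'
from h import *
st();move([.519,.1838,.0785],7)
E
```

```text
t 18.03 pos [0.5192 0.184  0.092 ] rpy [179.83   0.5    7.04] F [0.4 0.9 0.5] w 0.047 q [ 0.24  0.15  1.53 -0.    1.47  1.69]
shift mm [-0.1  0.1 13.5] rotvec [0.17 0.5  0.04] zturn(j6) 0.0 | j6 97 -> 103 t 18.03 w 0.047
```

send_rows(rows=[[0,0,0.008,0.1,0.3,0],[0,0,0.013,0.17,0.5,0],[0,0,0.013,0.17,0.5,0],[0,0,0.013,0.17,0.5,0]])

```text
time: 18.37
tool_pos: [0.5181, 0.1836, 0.0778]
tcp_rot: [3.141, 0.002, 0.122]
force: [-0.0, -0.6, 0.5]
gripper_width: 0.0467
```

send_rows(rows=[[0,0,0,0,0,0],[0,0,0,0,0,0],[0,0,0,0,0,0],[0,0,0,0,0,0],[0,0,0,0,0,0],[0,0,0,0,0,0]], grip=1, squeeze=35)

```text
time: 18.87
tool_pos: [0.5182, 0.1851, 0.078]
tcp_rot: [-3.139, 0.002, 0.123]
force: [-0.2, 1.2, -0.8]
gripper_width: 0.012
```

```bash
python3 - <<'E'
from h import *
st();print(robot.sense()["wrist_torque"])
E
```

```text
t 18.87 pos [0.5182 0.1851 0.078 ] rpy [-1.7984e+02  9.0000e-02  7.0300e+00] F [-0.2  1.2 -0.8] w 0.012 q [0.24 0.15 1.56 0.   1.43 1.69]
[0.08182901 0.11856137 0.14470163]
```

send_rows(rows=[[0,0,0,0,0,-4],[0,0,0,0,0,-8],[0,0,0,0,0,-12],[0,0,0,0,0,-16],[0,0,0,0,0,-20],[0,0,0,0,0,-24],[0,0,0,0,0,-28],[0,0,0,0,0,-32],[0,0,0,0,0,-36],[0,0,0,0,0,-40],[0,0,0,0,0,-44],[0,0,0,0,0,-48],[0,0,0,0,0,-52],[0,0,0,0,0,-56],[0,0,0,0,0,-60],[0,0,0,0,0,-64],[0,0,0,0,0,-68],[0,0,0,0,0,-70],[0,0,0,0,0,-70]])

```text
time: 20.45
tool_pos: [0.5189, 0.1839, 0.0779]
tcp_rot: [-3.141, 0.0, 1.344]
force: [1.5, 1.3, -0.9]
gripper_width: 0.0117
```

```bash
python3 - <<'E'
from h import *
st();print(robot.sense()["wrist_torque"])
E
```

```text
t 20.45 pos [0.5189 0.1839 0.0779] rpy [-179.97    0.     77.03] F [ 1.5  1.3 -0.9] w 0.0117 q [0.24 0.15 1.56 0.   1.43 0.46]
[ 0.11965364 -0.282006    0.000558  ]
```

send_rows(rows=[[-0.0076,0.0024,0,0,0,0],[-0.019,0.006,0,0,0,0],[-0.0334,0.0104,0,0,0,0],[-0.0477,0.0149,0,0,0,0],[-0.062,0.0194,0,0,0,0],[-0.0763,0.0239,0,0,0,0],[-0.0906,0.0284,0,0,0,0],[-0.105,0.0328,0,0,0,0],[-0.1193,0.0373,0,0,0,0],[-0.1336,0.0418,0,0,0,0],[-0.1479,0.0463,0,0,0,0],[-0.1622,0.0507,0,0,0,0],[-0.1766,0.0552,0,0,0,0],[-0.1909,0.0597,0,0,0,0],[-0.2052,0.0642,0,0,0,0],[-0.2147,0.0672,0,0,0,0],[-0.2214,0.0692,0,0,0,0],[-0.2214,0.0692,0,0,0,0],[-0.2214,0.0692,0,0,0,0]])

```text
time: 22.03
tool_pos: [0.5375, -0.0497, 0.0779]
tcp_rot: [3.139, 0.001, 1.342]
force: [6.0, -0.5, -4.1]
gripper_width: 0.0119
```

```bash
python3 - <<'E'
from h import *
st();print(robot.sense()["wrist_torque"])
E
```

```text
t 22.03 pos [ 0.5375 -0.0497  0.0779] rpy [1.7985e+02 7.0000e-02 7.6890e+01] F [ 6.  -0.5 -4.1] w 0.0119 q [-0.2   0.12  1.59 -0.    1.43  0.03]
[-0.13218119 -1.08253723  0.06747779]
```

send_rows(rows=[[0,0,0,0,0,0],[0,0,0,0,0,0],[0,0,0,0,0,0],[0,0,-0.02,0,0,0],[0,0,-0.06,0,0,0],[0,0,-0.1,0,0,0],[0,0,-0.14,0,0,0],[0,0,-0.18,0,0,0],[0,0,-0.2,0,0,0],[0,0,-0.2,0,0,0]], grip=0.5)

```text
time: 22.87
tool_pos: [0.538, -0.0481, 0.2852]
tcp_rot: [3.132, 0.001, 1.344]
force: [-0.3, -0.5, 1.4]
gripper_width: 0.0468
```

```bash
python3 - <<'E'
from h import *
st()
c=cap("top","t3"); hsv=cv2.cvtColor(c["image"],cv2.COLOR_RGB2HSV)
for n,(h0,h1) in dict(blue=(105,125),yellow=(24,34),red=(0,8),green=(55,80),turq=(81,98)).items():
    m=cv2.inRange(hsv,(h0,90,30),(h1,255,255)); m[:,:335]=0;m[:,480:]=0; m[:160]=0; m[310:]=0
    m=cv2.morphologyEx(m,cv2.MORPH_CLOSE,np.ones((5,5)))
    k,l,s,ce=cv2.connectedComponentsWithStats(m)
    for i in range(1,k):
        if s[i,4]>50:
            r=cv2.minAreaRect(np.argwhere(l==i)[:,::-1].astype(np.float32)); print(n,s[i,4],np.round(ce[i],1),np.round(onz(c,*ce[i],.018)*1000),np.round(r[1],1),round(r[2],1))
E
```

```text
t 22.87 pos [ 0.538  -0.0481  0.2852] rpy [1.7942e+02 4.0000e-02 7.7000e+01] F [-0.3 -0.5  1.4] w 0.0468 q [-0.19  0.06  1.25 -0.    1.83  0.03]
blue 306 [365.2 230.2] [ 447. -253.   18.] [13.  23.4] 9.0
blue 341 [365.3 276.4] [ 298. -255.   18.] [41.5  8.3] 4.6
yellow 255 [410.2 188.9] [ 583. -398.   18.] [13.6 23.4] 14.9
red 307 [360.4 190.4] [ 576. -236.   18.] [23.6 13.7] 68.2
green 265 [403.4 233.7] [ 437. -377.   18.] [12.5 23. ] 17.1
turq 443 [428.4 290.9] [ 256. -458.   18.] [16.2 27.5] 21.8
```

View pics/t3.png

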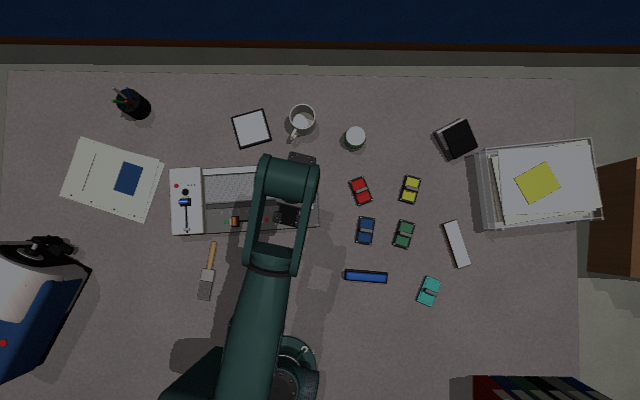

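```bash
python3 - <<'E'
from h import *
move([.447,-.253,.21],81)
E
```

```text
shift mm [-220.   -42.    71.5] rotvec [ 0.27  0.06 -4.  ] zturn(j6) -4.0 | j6 2 -> -21 t 22.92 w 0.0469
```

send_rows(rows=[[-0.035,-0.007,0,0,0,-1],[-0.07,-0.013,0,0,0,-2],[-0.11,-0.02,0.02,0,0,-3],[-0.15,-0.03,0.04,0,0,-4],[-0.185,-0.036,0.06,0,0,-4],[-0.21,-0.04,0.07,0,0,-4],[-0.22,-0.042,0.07,0,0,-4],[-0.22,-0.042,0.07,0,0,-4],[-0.22,-0.042,0.07,0,0,-4]])

```text
time: 23.67
tool_pos: [0.4455, -0.2519, 0.2072]
tcp_rot: [-3.138, -0.001, 1.413]
force: [-0.5, 1.2, -0.4]
gripper_width: 0.0466
```

```bash
cat >> h.py <<'E'
def cell(c,col,dx=None,save=None):
    "colour panel mask -> centre & long axis on z=.018 ; use hull minAreaRect in world"
    H=dict(blue=(105,125),yellow=(22,34),red=(0,8),green=(50,80))[col]
    hsv=cv2.cvtColor(c["image"],cv2.COLOR_RGB2HSV); m=cv2.inRange(hsv,(H[0],90,30),(H[1],255,255))
    if col=="red": m|=cv2.inRange(hsv,(174,90,30),(180,255,255))
    m[:20]=0; m[270:]=0
    k,l,s,ce=cv2.connectedComponentsWithStats(cv2.morphologyEx(m,cv2.MORPH_CLOSE,np.ones((15,15))))
    out=[]
    for i in range(1,k):
        if s[i,4]<300: continue
        pts=np.argwhere((l==i)&(m>0))[:,::-1]
        w=np.array([onz(c,u,v,.018)[:2] for u,v in pts]).astype(np.float32)*1000
        r=cv2.minAreaRect(w); b=cv2.boxPoints(r); e0,e1=b[1]-b[0],b[2]-b[1]
        e=e0 if np.linalg.norm(e0)>np.linalg.norm(e1) else e1
        a=np.degrees(np.arctan2(e[1],e[0])); a=(a+90)%180-90
        out.append((np.round(ce[i]),np.round(r[0],1),np.round(r[1],1),round(a,1))); print(col,*out[-1])
    return out
E
python3 - <<'E'
from h import *
st(); c=cap("wrist"); cell(c,"blue"); crop(c,200,100,440,280,3.3,"w9")
E
```

```text
t 23.67 pos [ 0.4455 -0.2519  0.2072] rpy [-1.7981e+02 -7.0000e-02  8.0960e+01] F [-0.5  1.2 -0.4] w 0.0466 q [-0.63  0.    1.45 -0.    1.69 -0.47]
blue [623. 145.] [1020.7 -282.9] [178.  527.7] -86.8
blue [206. 205.] [ 291.2 -260.8] [139.   37.8] 89.0
blue [323. 187.] [ 445.6 -257.4] [42.6 76.9] -9.0
```

View pics/w9.png

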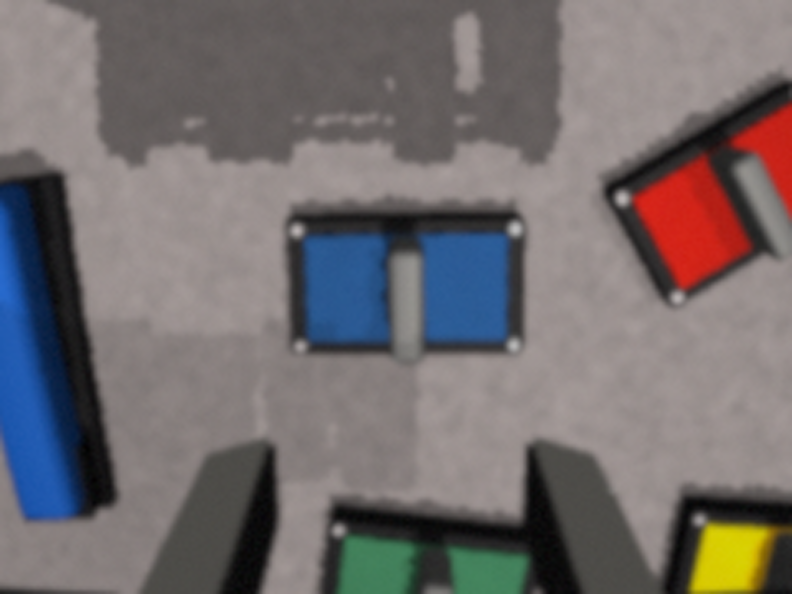

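```bash
python3 - <<'E'
from h import *
move([.4456,-.2565,.025],81)
E
```

```text
shift mm [ -5.1   0.5 183.2] rotvec [-0.1  -0.02  0.05] zturn(j6) 0.1 | j6 -27 -> -21 t 23.72 w 0.047
```

send_rows(rows=[[-0.005,0,0.04,0,0,0],[-0.005,0,0.08,0,0,0],[-0.005,0,0.12,0,0,0],[-0.005,0,0.15,0,0,0],[-0.005,0,0.17,0,0,0],[-0.005,0,0.18,0,0,0],[-0.005,0,0.183,0,0,0],[-0.005,0,0.183,0,0,0]])

```text
time: 24.38
tool_pos: [0.4457, -0.2568, 0.0258]
tcp_rot: [-3.141, 0.001, 1.416]
force: [-0.2, -0.0, 1.8]
gripper_width: 0.0472
```

send_rows(rows=[[0,0,0,0,0,0],[0,0,0,0,0,0],[0,0,0,0,0,0],[0,0,0,0,0,0],[0,0,0,0,0,0],[0,0,0,0,0,0]], grip=1, squeeze=40)

```text
time: 24.88
tool_pos: [0.4452, -0.2578, 0.0258]
tcp_rot: [-3.141, 0.001, 1.414]
force: [-0.6, -0.3, 2.6]
gripper_width: 0.0112
```

```bash
python3 - <<'E'
from h import *
st(); yaw=4.45; e=np.array([np.cos(np.radians(yaw)),np.sin(np.radians(yaw))]); f=np.array([-e[1],e[0]])
c=np.array([.612,.2685]); 
# corner estimates
for p,l in [((.6419,-.0903),(0,-.360)),((.4544,-.1041),(-.185,-.36))]: print(np.array(p)-l[0]*e-l[1]*f)
kn=np.array([.519,.184]); print("knob local", (kn-c)@e,(kn-c)@f, "lockend", (np.array([.4666,.1613])-c)@e,(np.array([.4666,.1613])-c)@f)
E
```

```text
t 24.88 pos [ 0.4452 -0.2578  0.0258] rpy [-1.7998e+02  7.0000e-02  8.1000e+01] F [-0.6 -0.3  2.6] w 0.0112 q [-0.63  0.12  1.71 -0.    1.32 -0.48]
[0.61396793 0.26861475]
[0.61091023 0.26916873]
knob local -0.09927592253146857 -0.07702948270322117 lockend -0.1532792310523066 -0.09559538340324605
```

```bash
cat >> h.py <<'E'
YAW=4.45; C=np.array([.612,.2685]); E_=np.array([np.cos(np.radians(YAW)),np.sin(np.radians(YAW))]); F_=np.array([-E_[1],E_[0]])
def loc(x,y,z): return np.array([*(C+x*E_+y*F_),z])
def tol(p): d=np.array(p[:2])-C; return np.round([d@E_*1000,d@F_*1000],1)
E
python3 - <<'E'
from h import *
print(loc(-.052,-.036,.17)); move(loc(-.052,-.036,.17),90+YAW)
E
```

```text
[0.56294997 0.22857389 0.17      ]
shift mm [ 498.6   40.2 -144.8] rotvec [ -0.03   0.06 -13.45] zturn(j6) -13.5 | j6 -27 -> 18 t 24.88 w 0.0112
```

send_rows(rows=[[0,0,-0.02,0,0,0],[0,0,-0.05,0,0,0],[0,0,-0.085,0,0,0],[0.02,0.002,-0.12,0,0,-1],[0.045,0.004,-0.145,0,0,-2],[0.08,0.006,-0.145,0,0,-3],[0.115,0.009,-0.145,0,0,-4],[0.15,0.012,-0.145,0,0,-5],[0.185,0.015,-0.145,0,0,-6],[0.22,0.018,-0.145,0,0,-7],[0.255,0.02,-0.145,0,0,-8],[0.29,0.023,-0.145,0,0,-9],[0.325,0.026,-0.145,0,0,-10],[0.36,0.029,-0.145,0,0,-11],[0.395,0.032,-0.145,0,0,-12],[0.43,0.035,-0.145,0,0,-13],[0.46,0.037,-0.145,0,0,-13.4],[0.485,0.039,-0.145,0,0,-13.4],[0.4985,0.04,-0.145,0,0,-13.4],[0.4985,0.04,-0.145,0,0,-13.4]])

```text
time: 26.55
tool_pos: [0.5622, 0.231, 0.1687]
tcp_rot: [-3.138, -0.0, 1.651]
force: [0.4, -0.0, -1.8]
gripper_width: 0.0117
```

```bash
python3 - <<'E'
from h import *
st(); c=cap("wrist","w10"); move(loc(-.052,-.036,.0725),90+YAW)
E
```

```text
t 26.55 pos [0.5622 0.231  0.1687] rpy [-1.7981e+02 -1.0000e-02  9.4600e+01] F [ 0.4 -0.  -1.8] w 0.0117 q [0.3  0.23 1.28 0.   1.63 0.22]
shift mm [-0.5  1.1 96.5] rotvec [-0.19  0.07  0.06] zturn(j6) 0.1 | j6 12 -> 18 t 26.6 w 0.0117
```

View pics/w10.png

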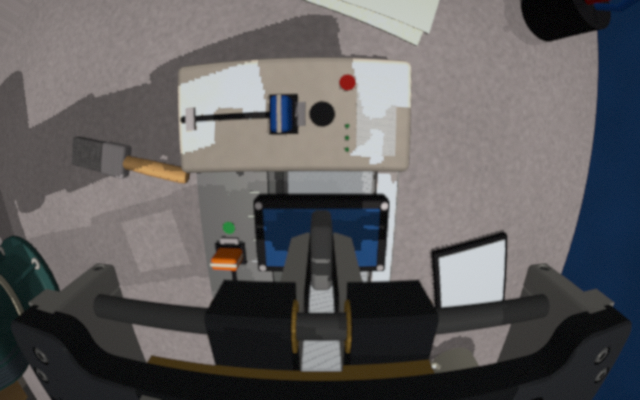

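send_rows(rows=[[-0.002,0.001,0.03,0,0,0],[-0.002,0.001,0.055,0,0,0],[-0.002,0.001,0.075,0,0,0],[-0.002,0.001,0.085,0,0,0],[-0.002,0.001,0.092,0,0,0],[-0.002,0.001,0.095,0,0,0],[-0.002,0.001,0.095,0,0,0],[-0.002,0.001,0.095,0,0,0]])

```text
time: 27.27
tool_pos: [0.5642, 0.2267, 0.0763]
tcp_rot: [3.141, -0.0, 1.647]
force: [-0.5, -0.5, -0.7]
gripper_width: 0.012
```

```bash
python3 - <<'E'
from h import *
st(); s=robot.sense(); print(tol(s["tool_pos"]))
E
```

```text
t 27.27 pos [0.5642 0.2267 0.0763] rpy [ 1.7997e+02 -1.0000e-02  9.4390e+01] F [-0.5 -0.5 -0.7] w 0.012 q [0.29 0.27 1.42 0.   1.45 0.21]
[-50.9 -38. ]
```

send_rows(rows=[[0,0,0.002,0,0,0],[0,0,0.004,0,0,0],[0,0,0.005,0,0,0],[0,0,0.0055,0,0,0],[0,0,0.0055,0,0,0]])

```text
time: 27.68
tool_pos: [0.5639, 0.2271, 0.0708]
tcp_rot: [3.141, -0.0, 1.648]
force: [-1.5, -0.0, 4.2]
gripper_width: 0.0115
```

send_rows(rows=[[0,0.001,0,0,0,0],[0,0.002,0,0,0,0],[0,0.003,0,0,0,0],[0,0.004,0,0,0,0],[0,0.005,0,0,0,0],[0,0.006,0,0,0,0],[0,0.006,0,0,0,0]])

```text
time: 28.27
tool_pos: [0.5692, 0.2277, 0.0708]
tcp_rot: [-3.14, -0.0, 1.648]
force: [-3.8, 0.4, 7.0]
gripper_width: 0.0116
```

send_rows(rows=[[0,0.001,0,0,0,0],[0,0.002,0,0,0,0],[0,0.003,0,0,0,0],[0,0.003,0,0,0,0]])

```text
time: 28.6
tool_pos: [0.5718, 0.2279, 0.0708]
tcp_rot: [-3.139, -0.0, 1.648]
force: [-3.9, -0.1, 7.3]
gripper_width: 0.0116
```

send_rows(rows=[[0,0.001,0,0,0,0],[0,0.002,0,0,0,0],[0,0.003,0,0,0,0],[0,0.003,0,0,0,0]])

```text
time: 28.93
tool_pos: [0.5719, 0.2278, 0.071]
tcp_rot: [-3.133, 0.0, 1.649]
force: [-11.7, -1.7, 11.6]
gripper_width: 0.0117
```

send_rows(rows=[[0.002,-0.001,0,0,0,0],[0.004,-0.002,0,0,0,0],[0.006,-0.002,0,0,0,0],[0.008,-0.002,0,0,0,0],[0.009,-0.002,0,0,0,0],[0.01,-0.002,0,0,0,0],[0.01,-0.002,0,0,0,0]])

```text
time: 29.52
tool_pos: [0.5712, 0.2337, 0.071]
tcp_rot: [-3.136, 0.008, 1.646]
force: [-7.3, -10.3, 10.6]
gripper_width: 0.012
```

send_rows(rows=[[0.001,0,0,0,0,0],[0.002,0,0,0,0,0],[0.003,0,0,0,0,0],[0.003,0,0,0,0,0]])

```text
time: 29.85
tool_pos: [0.5711, 0.236, 0.0711]
tcp_rot: [-3.136, 0.009, 1.646]
force: [-7.8, -11.1, 10.4]
gripper_width: 0.0115
```

```bash
python3 - <<'E'
from h import *
st(); s=robot.sense(); print(tol(s["tool_pos"])); c=cap("wrist"); crop(c,200,100,440,280,3.3,"w11")
E
```

```text
t 29.85 pos [0.5711 0.236  0.0711] rpy [-179.69    0.51   94.33] F [ -7.8 -11.1  10.4] w 0.0115 q [ 0.3   0.3   1.39 -0.01  1.46  0.23]
[-43.3 -29.2]
```

View pics/w11.png

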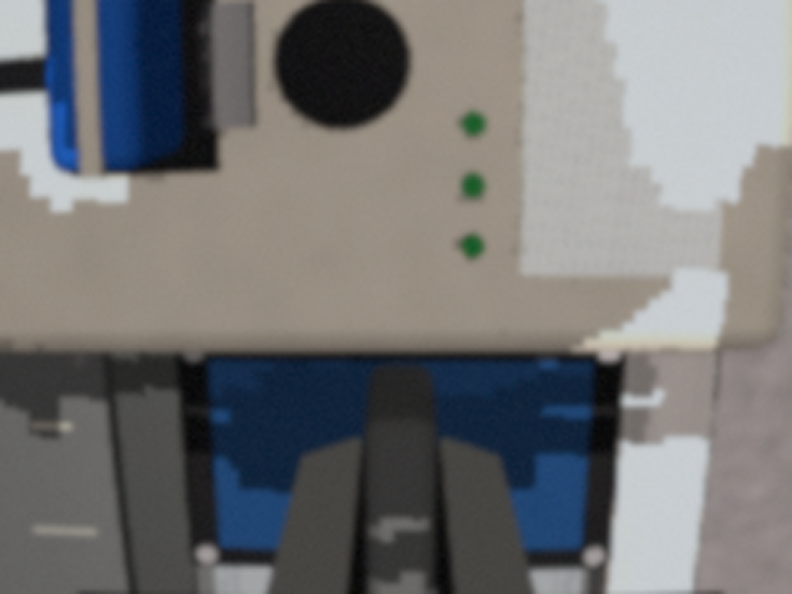

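send_rows(rows=[[0.001,0,-0.001,0,0,0],[0.002,0,-0.001,0,0,0],[0.003,0,-0.001,0,0,0],[0.003,0,-0.001,0,0,0]])

```text
time: 30.23
tool_pos: [0.5712, 0.2364, 0.0713]
tcp_rot: [-3.136, 0.014, 1.646]
force: [-5.5, -15.6, 9.1]
gripper_width: 0.0115
```

send_rows(rows=[[0.001,0,0,0,0,0],[0.002,0,0,0,0,0],[0.003,0,0,0,0,0],[0.003,0,0,0,0,0]])

```text
time: 30.57
tool_pos: [0.5712, 0.2366, 0.0714]
tcp_rot: [-3.135, 0.019, 1.645]
force: [-6.3, -22.2, 11.6]
gripper_width: 0.0118
```

send_rows(rows=[[-0.002,0,0,0,0,0],[-0.004,0,0,0,0,0],[-0.005,-0.0005,0,0,0,0],[-0.005,-0.0005,0,0,0,0]])

```text
time: 30.9
tool_pos: [0.5712, 0.2363, 0.0712]
tcp_rot: [-3.137, 0.009, 1.646]
force: [-4.6, -10.9, 7.4]
gripper_width: 0.012
```

send_rows(rows=[[0,0,0,0,0,0],[0,0,0,0,0,0],[0,0,0,0,0,0],[0,0,-0.02,0,0,0],[0,0,-0.06,0,0,0],[0,0,-0.1,0,0,0],[0,0,-0.14,0,0,0],[0,0,-0.16,0,0,0],[0,0,-0.16,0,0,0]], grip=0.4)

```text
time: 31.65
tool_pos: [0.5746, 0.2431, 0.2378]
tcp_rot: [3.13, -0.003, 1.649]
force: [0.5, -0.2, 1.4]
gripper_width: 0.0564
```

```bash
python3 - <<'E'
from h import *
st(); c=cap("wrist"); crop(c,200,100,440,300,3,"w12"); move([.576,-.238,.21],112)
t=cap("top"); crop(t,160,155,330,245,4.7,"t4")
E
```

```text
t 31.65 pos [0.5746 0.2431 0.2378] rpy [179.36  -0.19  94.46] F [ 0.5 -0.2  1.4] w 0.0564 q [0.31 0.24 1.13 0.   1.76 0.23]
shift mm [-479.4  -35.    22.9] rotvec [  0.33  -0.06 -17.54] zturn(j6) -17.5 | j6 13 -> -44 t 31.7 w 0.0561
```

View pics/w12.png

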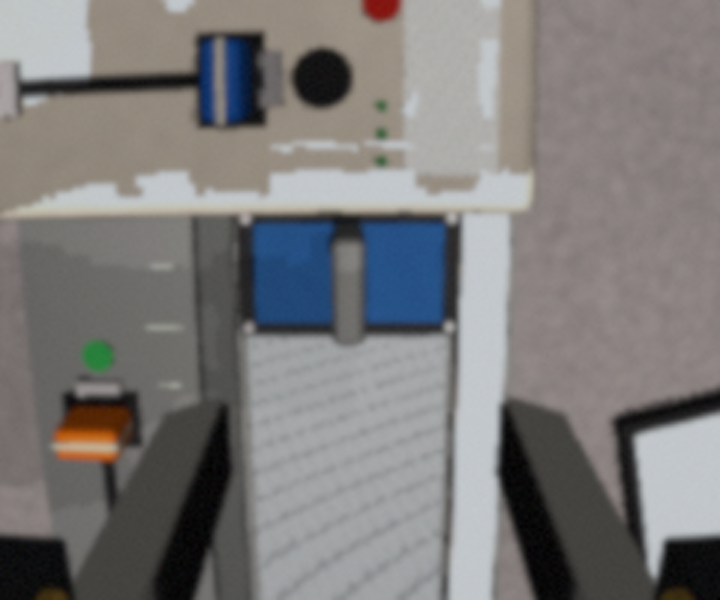

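View pics/t4.png

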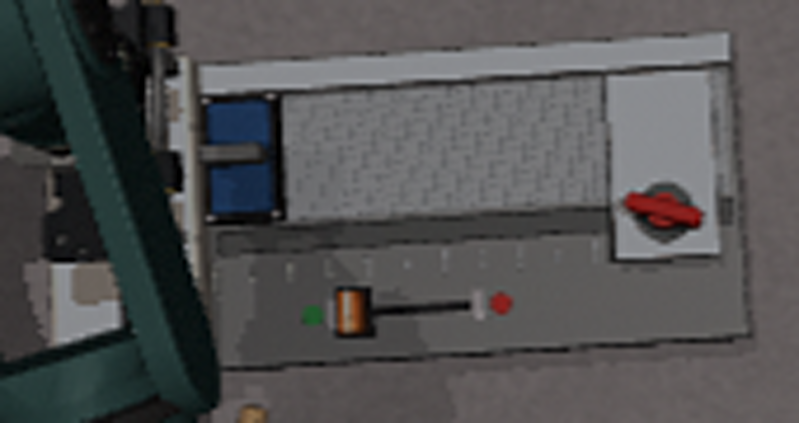

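send_rows(rows=[[-0.035,-0.003,0,0,0,-1.5],[-0.075,-0.006,0,0,0,-3],[-0.115,-0.009,0,0,0,-4.5],[-0.155,-0.012,0,0,0,-6],[-0.195,-0.015,0,0,0,-7.5],[-0.235,-0.018,0,0,0,-9],[-0.275,-0.021,0,0,0,-10.5],[-0.315,-0.024,0,0,0,-12],[-0.355,-0.027,0,0,0,-13.5],[-0.395,-0.03,0,0,0,-15],[-0.43,-0.032,0.01,0,0,-16],[-0.46,-0.034,0.02,0,0,-17],[-0.476,-0.035,0.02,0,0,-17.5],[-0.476,-0.035,0.02,0,0,-17.5],[-0.476,-0.035,0.02,0,0,-17.5]])

```text
time: 33.0
tool_pos: [0.5728, -0.2355, 0.2071]
tcp_rot: [-3.137, -0.005, 1.952]
force: [0.0, 0.3, -0.7]
gripper_width: 0.0563
```

```bash
python3 - <<'E'
from h import *
st(); c=cap("wrist"); cell(c,"red"); crop(c,200,100,440,280,3.3,"w13")
E
```

```text
t 33.0 pos [ 0.5728 -0.2355  0.2071] rpy [-179.72   -0.29  111.83] F [ 0.   0.3 -0.7] w 0.0563 q [-0.48  0.25  1.18 -0.    1.72 -0.86]
red [323. 188.] [ 575.1 -241. ] [78.  43.9] 21.9
```

View pics/w13.png

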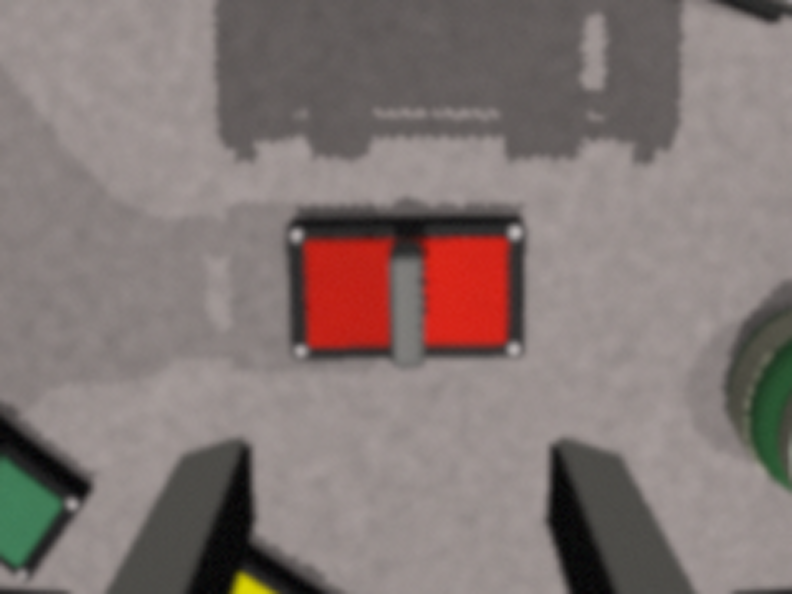

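```bash
python3 - <<'E'
from h import *
move([.575,-.2405,.025],112)
E
```

```text
shift mm [-6.800e+00  1.000e-01  1.833e+02] rotvec [-0.2  -0.22 -0.08] zturn(j6) -0.1 | j6 -49 -> -45 t 33.05 w 0.0567
```

send_rows(rows=[[-0.005,0,0.04,0,0,0],[-0.005,0,0.08,0,0,0],[-0.005,0,0.12,0,0,0],[-0.005,0,0.15,0,0,0],[-0.005,0,0.17,0,0,0],[-0.005,0,0.178,0,0,0],[-0.005,0,0.181,0,0,0],[-0.005,0,0.181,0,0,0]])

```text
time: 33.72
tool_pos: [0.5758, -0.2394, 0.0299]
tcp_rot: [-3.14, -0.0, 1.955]
force: [-0.1, 0.1, 0.5]
gripper_width: 0.0565
```

```bash
python3 - <<'E'
from h import *
move([.575,-.2405,.025],112)
E
```

```text
shift mm [-0.8 -1.1  4.9] rotvec [-0.08 -0.01 -0.  ] zturn(j6) -0.0 | j6 -50 -> -45 t 33.72 w 0.0565
```

send_rows(rows=[[-0.001,-0.001,0.003,0,0,0],[-0.001,-0.001,0.0045,0,0,0],[-0.001,-0.001,0.0045,0,0,0],[-0.001,-0.001,0.0045,0,0,0]])

```text
time: 34.05
tool_pos: [0.5753, -0.2421, 0.0261]
tcp_rot: [-3.141, 0.001, 1.953]
force: [0.3, 1.0, -0.1]
gripper_width: 0.0563
```

send_rows(rows=[[0,0,0,0,0,0],[0,0,0,0,0,0],[0,0,0,0,0,0],[0,0,0,0,0,0],[0,0,0,0,0,0],[0,0,0,0,0,0]], grip=1, squeeze=40)

```text
time: 34.55
tool_pos: [0.5747, -0.2418, 0.0249]
tcp_rot: [-3.14, -0.0, 1.953]
force: [-0.0, -0.8, 0.1]
gripper_width: 0.0202
```

```bash
python3 - <<'E'
from h import *
st();print(loc(-.05,-.094,.17)); move(loc(-.05,-.094,.17),90+YAW)
E
```

```text
t 34.55 pos [ 0.5747 -0.2418  0.0249] rpy [-1.7989e+02 -2.0000e-02  1.1191e+02] F [-0.  -0.8  0.1] w 0.0202 q [-0.49  0.35  1.43 -0.    1.37 -0.87]
[0.5694441  0.17090392 0.17      ]
shift mm [ 384.9  148.9 -145.3] rotvec [-0.11 -0.   17.46] zturn(j6) 17.4 | j6 -50 -> 12 t 34.55 w 0.0202
```

send_rows(rows=[[0,0,0,0,0,0],[0,0,0,0,0,0],[0,0,0,0,0,0]])

```text
time: 34.8
tool_pos: [0.5749, -0.2417, 0.0249]
tcp_rot: [-3.14, -0.0, 1.953]
force: [0.2, 0.8, -0.9]
gripper_width: 0.012
```

send_rows(rows=[[0,0,-0.02,0,0,0],[0,0,-0.05,0,0,0],[0,0,-0.085,0,0,0],[0.015,0.006,-0.12,0,0,1],[0.03,0.012,-0.145,0,0,2],[0.06,0.024,-0.145,0,0,3],[0.09,0.035,-0.145,0,0,4.5],[0.12,0.046,-0.145,0,0,6],[0.15,0.058,-0.145,0,0,7.5],[0.18,0.07,-0.145,0,0,9],[0.21,0.081,-0.145,0,0,10.5],[0.24,0.093,-0.145,0,0,12],[0.27,0.105,-0.145,0,0,13.5],[0.3,0.116,-0.145,0,0,15],[0.33,0.128,-0.145,0,0,16],[0.355,0.138,-0.145,0,0,17],[0.375,0.145,-0.145,0,0,17.5],[0.384,0.148,-0.145,0,0,17.5],[0.384,0.148,-0.145,0,0,17.5],[0.384,0.148,-0.145,0,0,17.5]])

```text
time: 36.47
tool_pos: [0.5687, 0.1692, 0.1693]
tcp_rot: [-3.139, 0.002, 1.648]
force: [-0.5, -0.7, -2.9]
gripper_width: 0.0119
```

```bash
python3 - <<'E'
from h import *
st(); c=cap("wrist"); crop(c,180,60,440,280,3,"w14"); move(loc(-.05,-.092,.0705),90+YAW)
E
```

```text
t 36.47 pos [0.5687 0.1692 0.1693] rpy [-1.7984e+02  9.0000e-02  9.4450e+01] F [-0.5 -0.7 -2.9] w 0.0119 q [ 0.19  0.2   1.32 -0.    1.63  0.12]
shift mm [ 4.5  0.9 98.9] rotvec [-0.15  0.09 -0.07] zturn(j6) -0.1 | j6 7 -> 12 t 36.52 w 0.0115
```

View pics/w14.png

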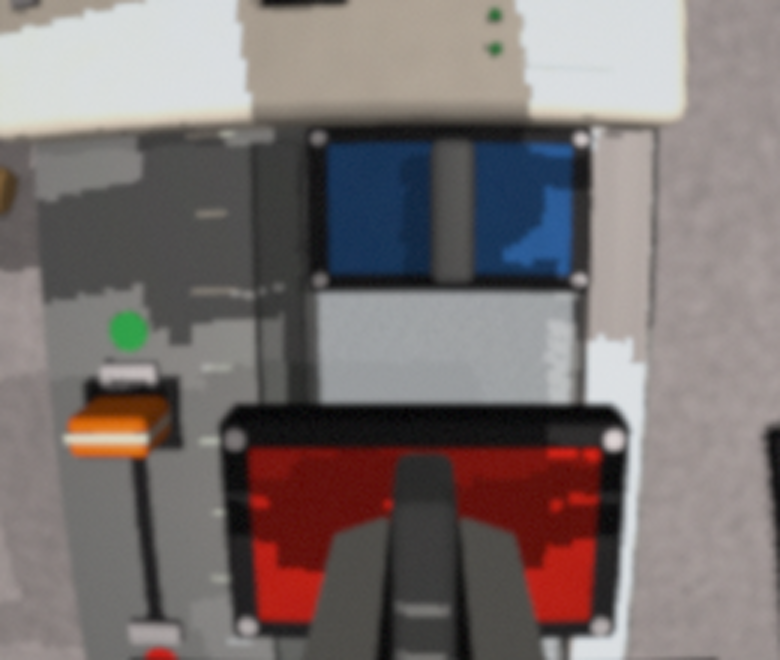

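send_rows(rows=[[0.002,0.001,0.03,0,0,0],[0.002,0.001,0.055,0,0,0],[0.002,0.001,0.075,0,0,0],[0.002,0.001,0.087,0,0,0],[0.002,0.001,0.093,0,0,0],[0.002,0.001,0.096,0,0,0],[0.002,0.001,0.096,0,0,0],[0.002,0.001,0.096,0,0,0]])

```text
time: 37.18
tool_pos: [0.5707, 0.1717, 0.0753]
tcp_rot: [3.141, 0.0, 1.647]
force: [0.2, -0.7, -2.0]
gripper_width: 0.0119
```

```bash
python3 - <<'E'
from h import *
st(); s=robot.sense(); print(tol(s["tool_pos"]))
E
```

```text
t 37.18 pos [0.5707 0.1717 0.0753] rpy [179.96   0.    94.39] F [ 0.2 -0.7 -2. ] w 0.0119 q [ 0.2   0.25  1.45 -0.    1.45  0.12]
[-48.7 -93.3]
```

send_rows(rows=[[0,0,0.002,0,0,0],[0,0,0.004,0,0,0],[0,0,0.0045,0,0,0],[0,0.001,0.0045,0,0,0],[0,0.002,0.0045,0,0,0],[0,0.003,0.0045,0,0,0],[0,0.004,0.0045,0,0,0],[0,0.005,0.0045,0,0,0],[0,0.005,0.0045,0,0,0]])

```text
time: 37.93
tool_pos: [0.5749, 0.1723, 0.0699]
tcp_rot: [-3.14, 0.0, 1.648]
force: [-3.4, -0.6, 3.7]
gripper_width: 0.012
```

send_rows(rows=[[0,0.001,0,0,0,0],[0,0.002,0,0,0,0],[0,0.003,0,0,0,0],[0,0.003,0,0,0,0]])

```text
time: 38.27
tool_pos: [0.5763, 0.1724, 0.07]
tcp_rot: [-3.137, 0.0, 1.648]
force: [-6.9, -1.1, 7.5]
gripper_width: 0.0116
```

send_rows(rows=[[0.002,0,-0.0005,0,0,0],[0.004,0,-0.0005,0,0,0],[0.006,0,-0.0005,0,0,0],[0.008,0,-0.0005,0,0,0],[0.009,0,-0.0005,0,0,0],[0.01,0,-0.0005,0,0,0],[0.01,0,-0.0005,0,0,0]])

```text
time: 38.85
tool_pos: [0.5757, 0.1786, 0.0702]
tcp_rot: [-3.136, 0.007, 1.646]
force: [-7.7, -8.6, 7.6]
gripper_width: 0.0112
```

send_rows(rows=[[0.001,0,0,0,0,0],[0.002,0,0,0,0,0],[0.003,0,0,0,0,0],[0.004,0,0,0,0,0],[0.004,0,0,0,0,0]])

```text
time: 39.27
tool_pos: [0.5753, 0.1825, 0.0702]
tcp_rot: [-3.136, 0.008, 1.646]
force: [-6.8, -8.7, 7.7]
gripper_width: 0.0115
```

```bash
python3 - <<'E'
from h import *
st(); s=robot.sense(); print(tol(s["tool_pos"])); c=cap("wrist"); crop(c,180,60,440,280,3,"w15")
E
```

```text
t 39.27 pos [0.5753 0.1825 0.0702] rpy [-179.67    0.43   94.32] F [-6.8 -8.7  7.7] w 0.0115 q [ 0.22  0.27  1.43 -0.01  1.45  0.14]
[-43.2 -82.9]
```

View pics/w15.png

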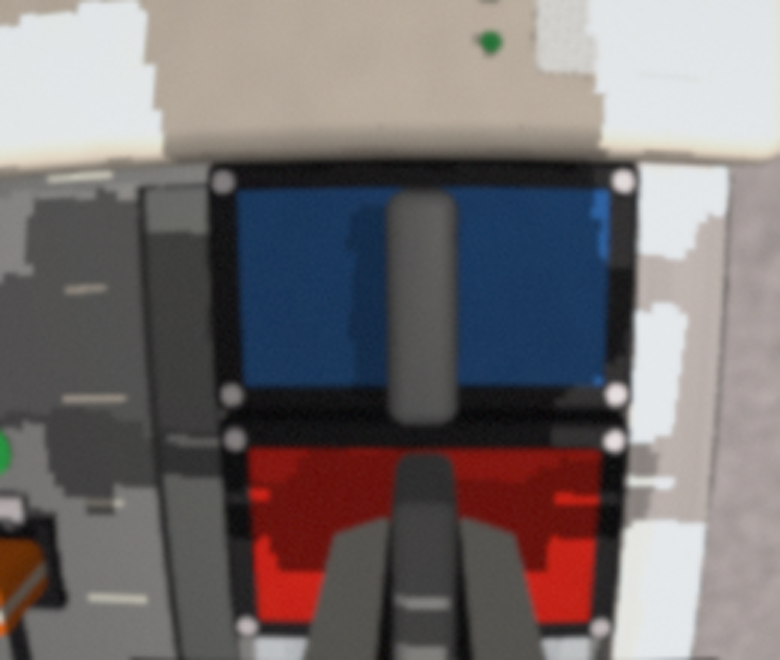

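Sliding with about 8 N of friction. A gap of roughly 2–3 mm remains, so I'll keep pushing.

send_rows(rows=[[0.001,0,0,0,0,0],[0.002,0,0,0,0,0],[0.003,0,0,0,0,0],[0.004,0,0,0,0,0],[0.004,0,0,0,0,0]])

```text
time: 39.73
tool_pos: [0.5753, 0.1845, 0.0703]
tcp_rot: [-3.136, 0.011, 1.646]
force: [-6.9, -12.8, 8.7]
gripper_width: 0.0118
```

send_rows(rows=[[0.001,0,0,0,0,0],[0.002,0,0,0,0,0],[0.002,0,0,0,0,0]])

```text
time: 39.98
tool_pos: [0.5753, 0.1847, 0.0704]
tcp_rot: [-3.136, 0.015, 1.646]
force: [-7.0, -15.1, 9.4]
gripper_width: 0.012
```

send_rows(rows=[[-0.002,0,0,0,0,0],[-0.004,0,0,0,0,0],[-0.004,0,0,0,0,0]])

```text
time: 40.23
tool_pos: [0.5753, 0.1844, 0.0702]
tcp_rot: [-3.136, 0.007, 1.646]
force: [-6.9, -8.1, 7.5]
gripper_width: 0.0119
```

send_rows(rows=[[0,0,0,0,0,0],[0,0,0,0,0,0],[0,0,0,0,0,0],[0,0,-0.02,0,0,0],[0,0,-0.06,0,0,0],[0,0,-0.1,0,0,0],[0,0,-0.14,0,0,0],[0,0,-0.16,0,0,0],[0,0,-0.16,0,0,0]], grip=0.4)

```text
time: 40.98
tool_pos: [0.5798, 0.1896, 0.2373]
tcp_rot: [3.13, -0.002, 1.648]
force: [0.2, 0.7, 0.6]
gripper_width: 0.0562
```

```bash
python3 - <<'E'
from h import *
st(); c=cap("wrist"); crop(c,200,80,440,300,2.7,"w16"); move([.437,-.377,.21],73)
E
```

```text
t 40.98 pos [0.5798 0.1896 0.2373] rpy [ 1.7931e+02 -1.2000e-01  9.4450e+01] F [0.2 0.7 0.6] w 0.0562 q [0.22 0.21 1.17 0.   1.75 0.15]
shift mm [-553.6 -185.1   21.7] rotvec [ 0.34 -0.13 21.44] zturn(j6) 21.4 | j6 8 -> -24 t 41.03 w 0.0568
```

View pics/w16.png

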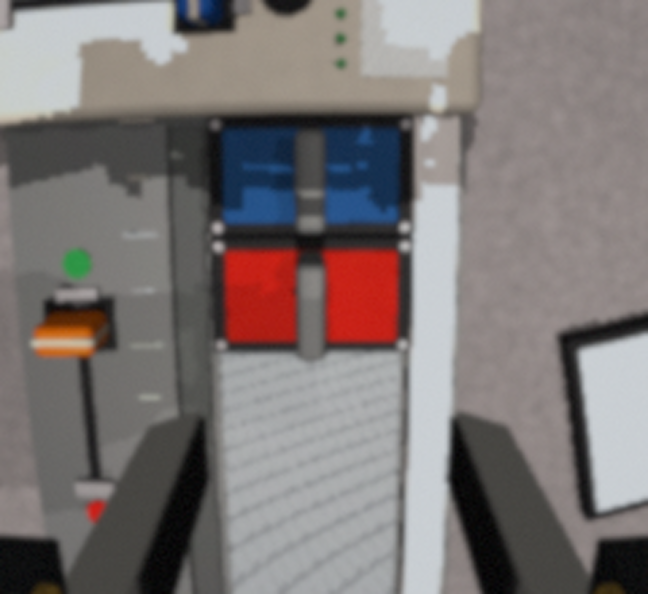

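send_rows(rows=[[-0.035,-0.012,0,0,0,1.5],[-0.073,-0.024,0,0,0,3],[-0.111,-0.037,0,0,0,4.5],[-0.149,-0.05,0,0,0,6],[-0.187,-0.062,0,0,0,7.5],[-0.225,-0.075,0,0,0,9],[-0.263,-0.088,0,0,0,10.5],[-0.301,-0.1,0,0,0,12],[-0.339,-0.113,0,0,0,13.5],[-0.377,-0.126,0,0,0,15],[-0.415,-0.139,0,0,0,16.5],[-0.453,-0.151,0,0,0,18],[-0.491,-0.164,0.01,0,0,19.5],[-0.525,-0.176,0.02,0,0,21],[-0.548,-0.184,0.02,0,0,21.4],[-0.55,-0.185,0.02,0,0,21.4],[-0.55,-0.185,0.02,0,0,21.4]])

```text
time: 42.45
tool_pos: [0.4334, -0.3745, 0.207]
tcp_rot: [-3.136, -0.002, 1.272]
force: [0.0, -0.2, 0.4]
gripper_width: 0.0562
```

```bash
python3 - <<'E'
from h import *
st(); c=cap("wrist"); cell(c,"green"); crop(c,200,100,440,280,3.3,"w17")
E
```

```text
t 42.45 pos [ 0.4334 -0.3745  0.207 ] rpy [-1.7966e+02 -1.2000e-01  7.2880e+01] F [ 0.  -0.2  0.4] w 0.0562 q [-0.81  0.14  1.31 -0.    1.7  -0.51]
green [325. 188.] [ 435.5 -382.5] [41.4 75.2] -17.0
```

View pics/w17.png

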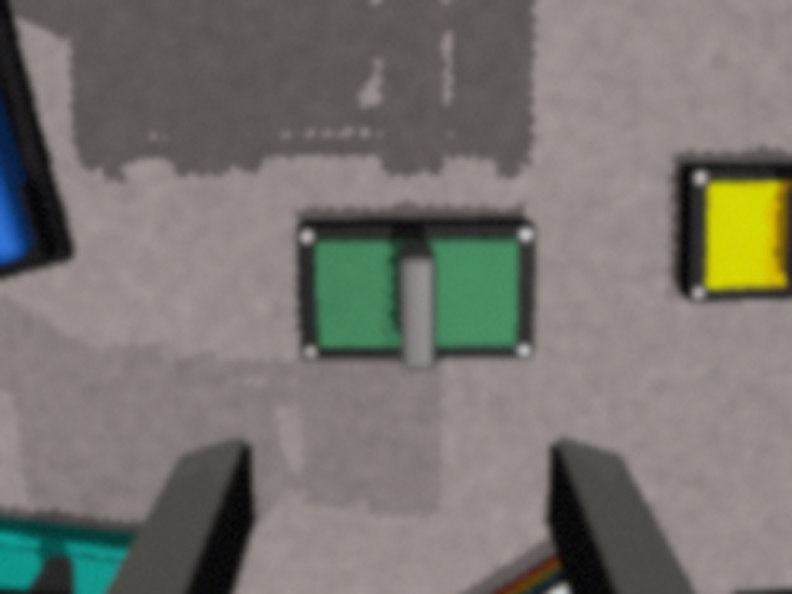

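The crop shows two candidates. At (417,290) is green with a black frame, which is cell D. At (60,560) is plain turquoise, the look-alike, which I leave alone. Grasping the green one.

```bash
python3 - <<'E'
from h import *
move([.4355,-.3815,.025],73)
E
```

```text
shift mm [ -7.6   4.4 183. ] rotvec [-0.26 -0.1  -0.01] zturn(j6) -0.0 | j6 -29 -> -24 t 42.5 w 0.056
```

send_rows(rows=[[-0.005,0.003,0.04,0,0,0],[-0.005,0.003,0.08,0,0,0],[-0.005,0.003,0.12,0,0,0],[-0.005,0.003,0.15,0,0,0],[-0.005,0.003,0.17,0,0,0],[-0.005,0.003,0.178,0,0,0],[-0.005,0.003,0.18,0,0,0],[-0.005,0.003,0.18,0,0,0],[-0.005,0.003,0.18,0,0,0]])

```text
time: 43.25
tool_pos: [0.437, -0.3804, 0.0324]
tcp_rot: [3.14, 0.003, 1.275]
force: [0.6, -0.5, 0.0]
gripper_width: 0.0562
```

```bash
python3 - <<'E'
from h import *
move([.4355,-.3815,.025],73)
E
```

```text
shift mm [-1.5 -1.2  7.4] rotvec [0.11 0.15 0.07] zturn(j6) 0.1 | j6 -30 -> -24 t 43.25 w 0.0562
```

send_rows(rows=[[-0.0015,-0.001,0.004,0,0,0],[-0.0015,-0.001,0.007,0,0,0],[-0.0015,-0.001,0.007,0,0,0],[-0.0015,-0.001,0.007,0,0,0]])

```text
time: 43.58
tool_pos: [0.4342, -0.3812, 0.0235]
tcp_rot: [-3.14, 0.001, 1.274]
force: [0.7, 0.8, 0.4]
gripper_width: 0.0564
```

send_rows(rows=[[0,0,0,0,0,0],[0,0,0,0,0,0],[0,0,0,0,0,0],[0,0,0,0,0,0],[0,0,0,0,0,0],[0,0,0,0,0,0],[0,0,0,0,0,0],[0,0,0,0,0,0],[0,0,0,0,0,0]], grip=1, squeeze=40)

```text
time: 44.33
tool_pos: [0.4344, -0.3812, 0.0233]
tcp_rot: [-3.141, 0.001, 1.274]
force: [0.9, -0.2, -0.1]
gripper_width: 0.0117
```

```bash
python3 - <<'E'
from h import *
st();print(loc(-.05,-.145,.17)); move(loc(-.05,-.145,.17),90+YAW)
E
```

```text
t 44.33 pos [ 0.4344 -0.3812  0.0233] rpy [-1.7994e+02  6.0000e-02  7.3010e+01] F [ 0.9 -0.2 -0.1] w 0.0117 q [-0.82  0.25  1.55 -0.    1.34 -0.52]
[0.57340115 0.12005766 0.17      ]
shift mm [ 519.8  -13.7 -147.2] rotvec [ -0.07   0.05 -21.44] zturn(j6) -21.5 | j6 -30 -> 7 t 44.33 w 0.0117
```

send_rows(rows=[[0,0,-0.02,0,0,0],[0,0,-0.05,0,0,0],[0,0,-0.085,0,0,0],[0.02,0,-0.12,0,0,-1],[0.045,-0.001,-0.147,0,0,-2],[0.08,-0.002,-0.147,0,0,-3.5],[0.118,-0.003,-0.147,0,0,-5],[0.156,-0.004,-0.147,0,0,-6.5],[0.194,-0.005,-0.147,0,0,-8],[0.232,-0.006,-0.147,0,0,-9.5],[0.27,-0.007,-0.147,0,0,-11],[0.308,-0.008,-0.147,0,0,-12.5],[0.346,-0.009,-0.147,0,0,-14],[0.384,-0.01,-0.147,0,0,-16],[0.422,-0.011,-0.147,0,0,-18],[0.455,-0.012,-0.147,0,0,-20],[0.485,-0.013,-0.147,0,0,-21.4],[0.51,-0.014,-0.147,0,0,-21.4],[0.52,-0.014,-0.147,0,0,-21.4],[0.52,-0.014,-0.147,0,0,-21.4]])

```text
time: 46.0
tool_pos: [0.5727, 0.1224, 0.1688]
tcp_rot: [-3.138, 0.0, 1.651]
force: [-0.6, -0.4, -2.4]
gripper_width: 0.0118
```

```bash
python3 - <<'E'
from h import *
st(); c=cap("wrist"); crop(c,180,60,440,280,3,"w18"); move(loc(-.05,-.145,.0685),90+YAW)
E
```

```text
t 46.0 pos [0.5727 0.1224 0.1688] rpy [-179.8    0.    94.6] F [-0.6 -0.4 -2.4] w 0.0118 q [0.11 0.18 1.34 0.   1.63 0.03]
shift mm [ -0.5   1.2 100.5] rotvec [-0.21  0.07  0.05] zturn(j6) 0.1 | j6 2 -> 7 t 46.05 w 0.0117
```

View pics/w18.png

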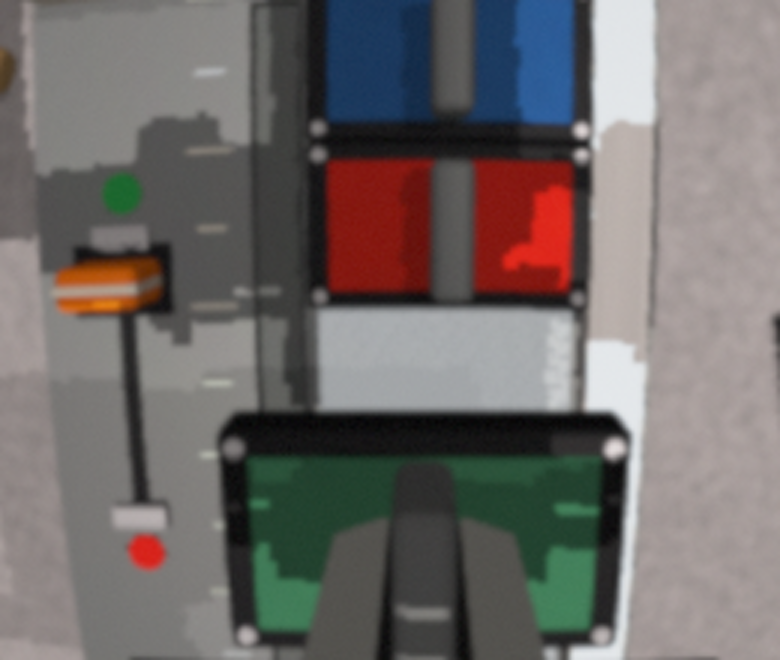

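send_rows(rows=[[-0.002,0.001,0.03,0,0,0],[-0.002,0.001,0.055,0,0,0],[-0.002,0.001,0.075,0,0,0],[-0.002,0.001,0.087,0,0,0],[-0.002,0.001,0.095,0,0,0],[-0.002,0.001,0.098,0,0,0],[-0.002,0.001,0.098,0,0,0],[-0.002,0.001,0.098,0,0,0]])

```text
time: 46.72
tool_pos: [0.5748, 0.1182, 0.0732]
tcp_rot: [3.141, 0.0, 1.647]
force: [0.8, -0.6, -2.1]
gripper_width: 0.0118
```

```bash
python3 - <<'E'
from h import *
st(); s=robot.sense(); print(tol(s["tool_pos"]))
E
```

```text
t 46.72 pos [0.5748 0.1182 0.0732] rpy [1.7997e+02 2.0000e-02 9.4390e+01] F [ 0.8 -0.6 -2.1] w 0.0118 q [ 0.11  0.23  1.47 -0.    1.44  0.03]
[ -48.7 -147. ]
```

send_rows(rows=[[0,0,0.002,0,0,0],[0,0,0.004,0,0,0],[0,0,0.0045,0,0,0],[0,0.001,0.0045,0,0,0],[0,0.002,0.0045,0,0,0],[0,0.003,0.0045,0,0,0],[0,0.004,0.0045,0,0,0],[0,0.005,0.0045,0,0,0],[0,0.005,0.0045,0,0,0]])

```text
time: 47.47
tool_pos: [0.5792, 0.119, 0.0683]
tcp_rot: [-3.14, 0.0, 1.648]
force: [-3.7, -0.4, 6.1]
gripper_width: 0.0118
```

send_rows(rows=[[0,0.001,0,0,0,0],[0,0.002,0,0,0,0],[0,0.003,0,0,0,0],[0,0.003,0,0,0,0]])

```text
time: 47.8
tool_pos: [0.5806, 0.119, 0.0684]
tcp_rot: [-3.137, 0.0, 1.648]
force: [-7.6, -0.8, 7.4]
gripper_width: 0.012
```

send_rows(rows=[[0.002,0,-0.0005,0,0,0],[0.004,0,-0.0005,0,0,0],[0.006,0,-0.0005,0,0,0],[0.008,0,-0.0005,0,0,0],[0.01,0,-0.0005,0,0,0],[0.012,0,-0.0005,0,0,0],[0.014,0,-0.0005,0,0,0],[0.014,0,-0.0005,0,0,0]])

```text
time: 48.47
tool_pos: [0.5796, 0.1294, 0.0685]
tcp_rot: [-3.136, 0.007, 1.646]
force: [-6.9, -8.4, 7.5]
gripper_width: 0.0118
```

send_rows(rows=[[0.001,0,0,0,0,0],[0.002,0,0,0,0,0],[0.003,0,0,0,0,0],[0.003,0,0,0,0,0]])

```text
time: 48.8
tool_pos: [0.5794, 0.1321, 0.0685]
tcp_rot: [-3.136, 0.007, 1.646]
force: [-7.4, -9.0, 7.7]
gripper_width: 0.0122
```

send_rows(rows=[[0.001,0,0,0,0,0],[0.002,0,0,0,0,0],[0.003,0,0,0,0,0],[0.003,0,0,0,0,0]])

```text
time: 49.13
tool_pos: [0.5793, 0.134, 0.0686]
tcp_rot: [-3.136, 0.01, 1.646]
force: [-6.6, -11.0, 9.0]
gripper_width: 0.0121
```

send_rows(rows=[[0.001,0,0,0,0,0],[0.002,0,0,0,0,0],[0.002,0,0,0,0,0]])

```text
time: 49.38
tool_pos: [0.5793, 0.1342, 0.0687]
tcp_rot: [-3.136, 0.013, 1.646]
force: [-6.3, -13.8, 8.6]
gripper_width: 0.0112
```

send_rows(rows=[[-0.002,0,0,0,0,0],[-0.004,0,0,0,0,0],[-0.004,0,0,0,0,0]])

```text
time: 49.63
tool_pos: [0.5793, 0.1339, 0.0685]
tcp_rot: [-3.136, 0.005, 1.646]
force: [-7.1, -6.2, 6.9]
gripper_width: 0.0121
```

send_rows(rows=[[0,0,0,0,0,0],[0,0,0,0,0,0],[0,0,0,0,0,0],[0,0,-0.02,0,0,0],[0,0,-0.06,0,0,0],[0,0,-0.1,0,0,0],[0,0,-0.14,0,0,0],[0,0,-0.16,0,0,0],[0,0,-0.16,0,0,0]], grip=0.4)

```text
time: 50.38
tool_pos: [0.584, 0.138, 0.2352]
tcp_rot: [3.13, -0.001, 1.648]
force: [-0.3, -0.2, 0.4]
gripper_width: 0.0563
```

```bash
python3 - <<'E'
from h import *
st(); c=cap("wrist"); crop(c,200,80,440,300,2.7,"w19"); move([.583,-.398,.21],75.5)
E
```

```text
t 50.38 pos [0.584  0.138  0.2352] rpy [ 1.7932e+02 -5.0000e-02  9.4450e+01] F [-0.3 -0.2  0.4] w 0.0563 q [0.14 0.19 1.2  0.   1.74 0.06]
shift mm [-534.1  -41.3   20.9] rotvec [ 0.34 -0.08 18.94] zturn(j6) 18.9 | j6 3 -> -20 t 50.43 w 0.0566
```

View pics/w19.png

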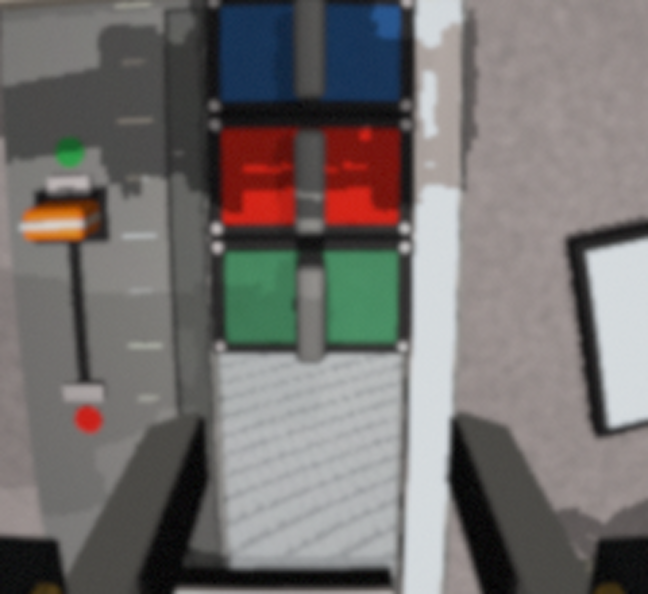

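Three cells are flush in the row. Next is yellow.

send_rows(rows=[[-0.035,-0.003,0,0,0,1.5],[-0.073,-0.006,0,0,0,3],[-0.111,-0.009,0,0,0,4.5],[-0.149,-0.012,0,0,0,6],[-0.187,-0.015,0,0,0,7.5],[-0.225,-0.018,0,0,0,9],[-0.263,-0.021,0,0,0,10.5],[-0.301,-0.024,0,0,0,12],[-0.339,-0.027,0,0,0,13.5],[-0.377,-0.03,0,0,0,15],[-0.415,-0.033,0,0,0,16.5],[-0.453,-0.036,0,0,0,18],[-0.491,-0.039,0.01,0,0,19],[-0.518,-0.041,0.02,0,0,19],[-0.531,-0.041,0.02,0,0,19],[-0.531,-0.041,0.02,0,0,19],[-0.531,-0.041,0.02,0,0,19]])

```text
time: 51.85
tool_pos: [0.5802, -0.3953, 0.2045]
tcp_rot: [-3.136, -0.002, 1.315]
force: [0.3, 0.4, 0.2]
gripper_width: 0.0566
```

```bash
python3 - <<'E'
from h import *
st(); c=cap("wrist"); o=cell(c,"yellow"); crop(c,200,100,440,280,3.3,"w20")
if o: move([o[0][1][0]/1000,o[0][1][1]/1000+.001,.025],90+o[0][3])
E
```

```text
t 51.85 pos [ 0.5802 -0.3953  0.2045] rpy [-1.7965e+02 -1.1000e-01  7.5370e+01] F [0.3 0.4 0.2] w 0.0566 q [-0.68  0.44  0.94 -0.    1.77 -0.42]
yellow [325. 188.] [ 582. -402.] [44.7 78.5] -14.6
shift mm [ -6.2   3.7 181. ] rotvec [-0.24 -0.07  0.05] zturn(j6) 0.1 | j6 -24 -> -20 t 51.9 w 0.0566
```

View pics/w20.png

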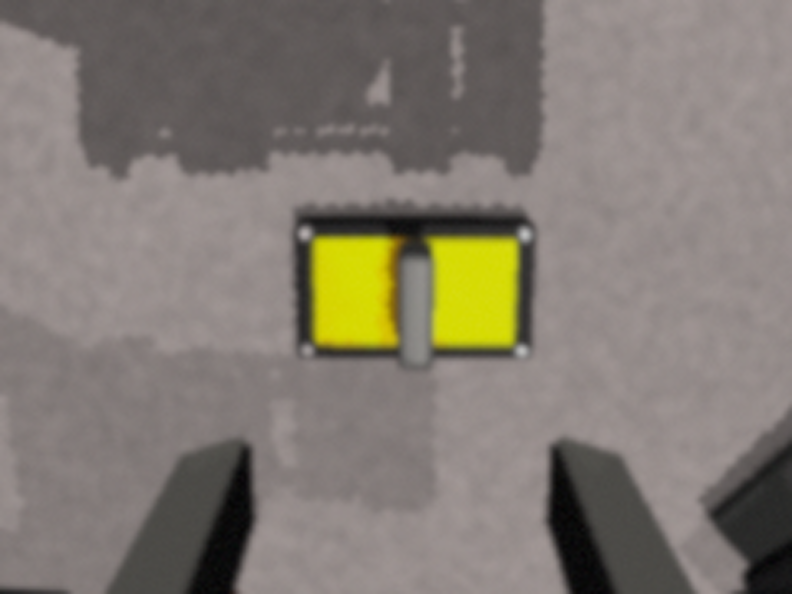

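```bash
python3 - <<'E'
from h import *
c=cap("wrist"); print(onz(c,417,252,0),onz(c,417,252,.05)); t=cap("top"); 
for p in [(433,141),(455,160),(478,149)]: print(onz(t,*p,.05))
E
```

```text
[ 0.68491041 -0.52649516  0.        ] [ 0.67392511 -0.49970691  0.05      ]
[ 0.73580777 -0.46467068  0.05      ]
[ 0.67545228 -0.53514525  0.05      ]
[ 0.71226085 -0.6088421   0.05      ]
```

send_rows(rows=[[-0.004,0.003,0.04,0,0,0],[-0.004,0.003,0.08,0,0,0],[-0.004,0.003,0.12,0,0,0],[-0.004,0.003,0.15,0,0,0],[-0.004,0.003,0.168,0,0,0],[-0.004,0.003,0.175,0,0,0],[-0.004,0.003,0.177,0,0,0],[-0.004,0.003,0.177,0,0,0],[-0.004,0.003,0.177,0,0,0]])

```text
time: 52.75
tool_pos: [0.5838, -0.4007, 0.0339]
tcp_rot: [3.139, 0.003, 1.317]
force: [-0.7, 0.1, 0.4]
gripper_width: 0.0564
```

```bash
python3 - <<'E'
from h import *
st();move([.582,-.401,.024],75.4)
E
```

```text
t 52.75 pos [ 0.5838 -0.4007  0.0339] rpy [1.7985e+02 1.6000e-01 7.5450e+01] F [-0.7  0.1  0.4] w 0.0564 q [-0.68  0.51  1.18 -0.    1.45 -0.43]
shift mm [-0.7 -1.7  9.9] rotvec [0.15 0.16 0.05] zturn(j6) 0.0 | j6 -24 -> -20 t 52.75 w 0.0564
```

send_rows(rows=[[-0.001,-0.0015,0.004,0,0,0],[-0.001,-0.0015,0.008,0,0,0],[-0.001,-0.0015,0.009,0,0,0],[-0.001,-0.0015,0.009,0,0,0]])

```text
time: 53.08
tool_pos: [0.5804, -0.4007, 0.0218]
tcp_rot: [-3.14, 0.001, 1.316]
force: [-0.8, 0.0, -0.1]
gripper_width: 0.0565
```

send_rows(rows=[[0,0,0,0,0,0],[0,0,0,0,0,0],[0,0,0,0,0,0],[0,0,0,0,0,0],[0,0,0,0,0,0],[0,0,0,0,0,0],[0,0,0,0,0,0],[0,0,0,0,0,0],[0,0,0,0,0,0]], grip=1, squeeze=40)

```text
time: 53.83
tool_pos: [0.5809, -0.4008, 0.0221]
tcp_rot: [-3.141, 0.001, 1.316]
force: [1.0, -0.0, -0.8]
gripper_width: 0.0115
```

```bash
python3 - <<'E'
from h import *
st();print(loc(-.05,-.198,.17)); move(loc(-.05,-.198,.17),90+YAW)
E
```

```text
t 53.83 pos [ 0.5809 -0.4008  0.0221] rpy [-1.7994e+02  5.0000e-02  7.5420e+01] F [ 1.  -0.  -0.8] w 0.0115 q [-0.68  0.52  1.19 -0.    1.43 -0.43]
[0.57751337 0.06721743 0.17      ]
shift mm [ 452.  -121.3 -148.2] rotvec [ -0.07   0.04 -19.03] zturn(j6) -19.0 | j6 -25 -> 2 t 53.83 w 0.0115
```

send_rows(rows=[[0,0,-0.02,0,0,0],[0,0,-0.05,0,0,0],[0,0,-0.085,0,0,0],[0.018,-0.005,-0.12,0,0,-1],[0.04,-0.011,-0.148,0,0,-2],[0.075,-0.02,-0.148,0,0,-3.5],[0.11,-0.03,-0.148,0,0,-5],[0.145,-0.039,-0.148,0,0,-6.5],[0.18,-0.048,-0.148,0,0,-8],[0.215,-0.058,-0.148,0,0,-9.5],[0.25,-0.067,-0.148,0,0,-11],[0.285,-0.077,-0.148,0,0,-12.5],[0.32,-0.086,-0.148,0,0,-14],[0.355,-0.095,-0.148,0,0,-15.5],[0.39,-0.105,-0.148,0,0,-17],[0.42,-0.113,-0.148,0,0,-18],[0.44,-0.118,-0.148,0,0,-19],[0.452,-0.121,-0.148,0,0,-19],[0.452,-0.121,-0.148,0,0,-19],[0.452,-0.121,-0.148,0,0,-19]])

```text
time: 55.5
tool_pos: [0.5774, 0.0668, 0.1694]
tcp_rot: [-3.139, 0.001, 1.648]
force: [0.6, -0.4, -1.1]
gripper_width: 0.0117
```

```bash
python3 - <<'E'
from h import *
st(); c=cap("wrist"); crop(c,180,60,440,280,3,"w21"); move(loc(-.05,-.198,.0675),90+YAW)
E
```

```text
t 55.5 pos [0.5774 0.0668 0.1694] rpy [-1.7985e+02  8.0000e-02  9.4430e+01] F [ 0.6 -0.4 -1.1] w 0.0117 q [ 0.02  0.17  1.35 -0.    1.62 -0.06]
shift mm [  1.3   0.3 102. ] rotvec [-0.15  0.08 -0.09] zturn(j6) -0.1 | j6 -3 -> 2 t 55.55 w 0.0116
```

View pics/w21.png

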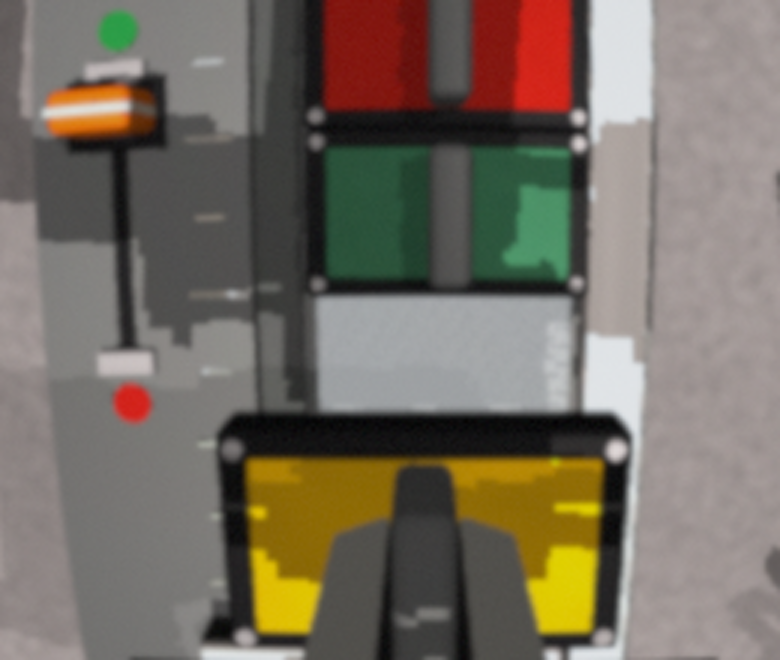

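send_rows(rows=[[0,0,0.03,0,0,0],[0,0,0.055,0,0,0],[0,0,0.075,0,0,0],[0,0,0.087,0,0,0],[0,0,0.095,0,0,0],[0,0,0.099,0,0,0],[0,0,0.099,0,0,0],[0,0,0.099,0,0,0]])

```text
time: 56.22
tool_pos: [0.5783, 0.0668, 0.072]
tcp_rot: [3.141, 0.0, 1.647]
force: [0.1, -0.4, -1.1]
gripper_width: 0.0113
```

```bash
python3 - <<'E'
from h import *
st(); s=robot.sense(); print(tol(s["tool_pos"]))
E
```

```text
t 56.22 pos [0.5783 0.0668 0.072 ] rpy [1.7998e+02 3.0000e-02 9.4380e+01] F [ 0.1 -0.4 -1.1] w 0.0113 q [ 0.02  0.22  1.49 -0.    1.43 -0.06]
[ -49.2 -198.5]
```

send_rows(rows=[[0,0,0.002,0,0,0],[0,0,0.004,0,0,0],[0,0,0.0045,0,0,0],[0,0.001,0.0045,0,0,0],[0,0.002,0.0045,0,0,0],[0,0.003,0.0045,0,0,0],[0,0.004,0.0045,0,0,0],[0,0.005,0.0045,0,0,0],[0,0.005,0.0045,0,0,0]])

```text
time: 56.97
tool_pos: [0.5827, 0.0676, 0.067]
tcp_rot: [-3.14, 0.0, 1.648]
force: [-2.6, -0.4, 3.9]
gripper_width: 0.012
```

send_rows(rows=[[0,0.001,0,0,0,0],[0,0.002,0,0,0,0],[0,0.0035,0,0,0,0],[0,0.0035,0,0,0,0]])

```text
time: 57.3
tool_pos: [0.5847, 0.0676, 0.0671]
tcp_rot: [-3.137, 0.001, 1.648]
force: [-7.9, 0.9, 7.5]
gripper_width: 0.0117
```

send_rows(rows=[[0.002,0,-0.0005,0,0,0],[0.004,0,-0.0005,0,0,0],[0.006,0,-0.0005,0,0,0],[0.008,0,-0.0005,0,0,0],[0.01,0,-0.0005,0,0,0],[0.012,0,-0.0005,0,0,0],[0.012,0,-0.0005,0,0,0]])

```text
time: 57.88
tool_pos: [0.5839, 0.0765, 0.0673]
tcp_rot: [-3.137, 0.006, 1.647]
force: [-6.6, -7.2, 5.3]
gripper_width: 0.0115
```

send_rows(rows=[[0.001,0,0,0,0,0],[0.002,0,0,0,0,0],[0.003,0,0,0,0,0],[0.003,0,0,0,0,0]])

```text
time: 58.22
tool_pos: [0.5836, 0.0792, 0.0673]
tcp_rot: [-3.136, 0.007, 1.646]
force: [-6.1, -7.6, 6.8]
gripper_width: 0.0114
```

send_rows(rows=[[0.001,0,0,0,0,0],[0.002,0,0,0,0,0],[0.003,0,0,0,0,0],[0.003,0,0,0,0,0]])

```text
time: 58.55
tool_pos: [0.5834, 0.082, 0.0672]
tcp_rot: [-3.136, 0.007, 1.646]
force: [-5.2, -7.8, 5.9]
gripper_width: 0.0114
```

send_rows(rows=[[0.001,0,0,0,0,0],[0.002,0,0,0,0,0],[0.003,0,0,0,0,0],[0.003,0,0,0,0,0]])

```text
time: 58.88
tool_pos: [0.5834, 0.0822, 0.0674]
tcp_rot: [-3.136, 0.012, 1.646]
force: [-6.1, -13.8, 6.9]
gripper_width: 0.0116
```

send_rows(rows=[[0.001,0,0,0,0,0],[0.002,0,0,0,0,0],[0.002,0,0,0,0,0]])

```text
time: 59.13
tool_pos: [0.5835, 0.0823, 0.0675]
tcp_rot: [-3.136, 0.016, 1.645]
force: [-6.8, -17.2, 8.1]
gripper_width: 0.0116
```

send_rows(rows=[[-0.002,0,0,0,0,0],[-0.005,0,0,0,0,0],[-0.005,0,0,0,0,0]])

```text
time: 59.38
tool_pos: [0.5835, 0.082, 0.0672]
tcp_rot: [-3.137, 0.006, 1.646]
force: [-6.3, -7.4, 6.1]
gripper_width: 0.0118
```

send_rows(rows=[[0,0,0,0,0,0],[0,0,0,0,0,0],[0,0,0,0,0,0],[0,0,-0.02,0,0,0],[0,0,-0.06,0,0,0],[0,0,-0.1,0,0,0],[0,0,-0.14,0,0,0],[0,0,-0.16,0,0,0],[0,0,-0.16,0,0,0]], grip=0.5)

```text
time: 60.13
tool_pos: [0.588, 0.0865, 0.2341]
tcp_rot: [3.13, 0.0, 1.649]
force: [0.3, 0.2, 0.2]
gripper_width: 0.0469
```

```bash
python3 - <<'E'
from h import *
st(); c=cap("wrist"); crop(c,200,80,440,300,2.7,"w22"); move([.5375,-.0492,.20],77)
t=cap("top"); crop(t,160,155,330,245,4.7,"t5")
E
```

```text
t 60.13 pos [0.588  0.0865 0.2341] rpy [1.7932e+02 1.0000e-02 9.4460e+01] F [0.3 0.2 0.2] w 0.0469 q [ 0.05  0.17  1.22  0.    1.74 -0.03]
shift mm [-131.4  -59.8   30. ] rotvec [ 0.34 -0.05 17.45] zturn(j6) 17.5 | j6 -2 -> 8 t 60.18 w 0.0473
```

View pics/w22.png

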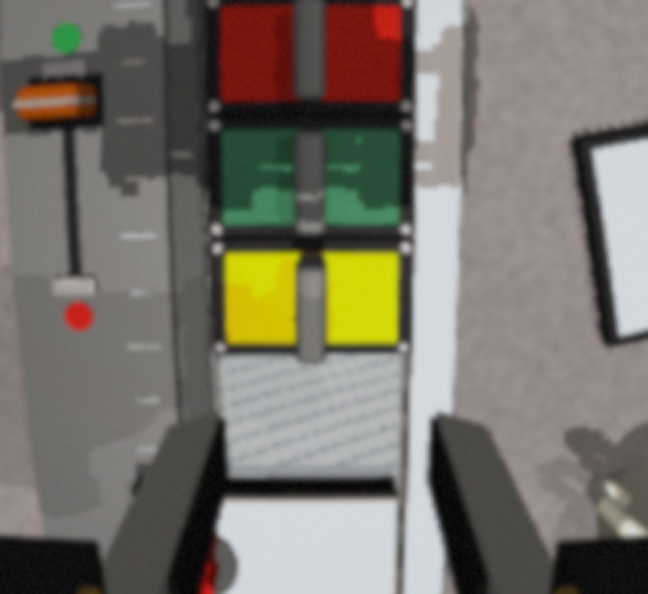

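View pics/t5.png

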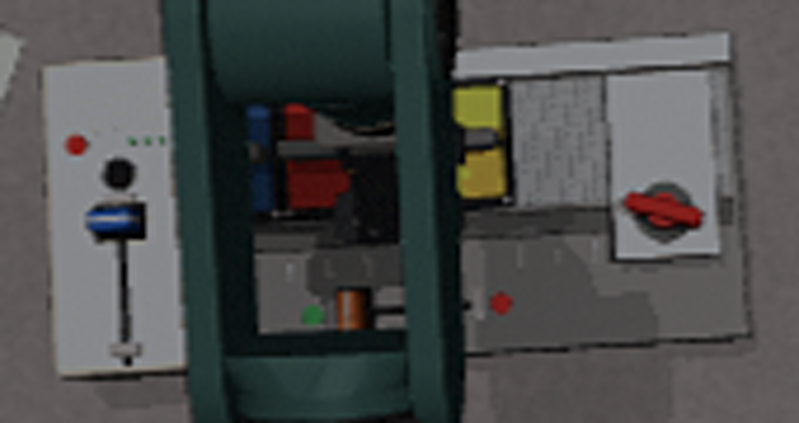

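send_rows(rows=[[-0.03,-0.014,0,0,0,2],[-0.065,-0.03,0,0,0,5],[-0.1,-0.045,0.01,0,0,9],[-0.125,-0.057,0.02,0,0,13],[-0.132,-0.06,0.025,0,0,17.4],[-0.132,-0.06,0.025,0,0,17.4],[-0.132,-0.06,0.025,0,0,17.4]])

```text
time: 60.82
tool_pos: [0.534, -0.0503, 0.1991]
tcp_rot: [-3.135, 0.0, 1.345]
force: [-0.4, -0.1, -1.5]
gripper_width: 0.047
```

```bash
python3 - <<'E'
from h import *
st(); c=cap("wrist"); crop(c,200,100,440,300,3,"w23"); move([.5375,-.0492,.0785],77)
E
```

```text
t 60.82 pos [ 0.534  -0.0503  0.1991] rpy [-1.7963e+02  1.0000e-02  7.7070e+01] F [-0.4 -0.1 -1.5] w 0.047 q [-0.2   0.06  1.41 -0.    1.68  0.03]
shift mm [  1.2   3.2 121.6] rotvec [-0.27  0.01  0.13] zturn(j6) 0.1 | j6 2 -> 8 t 60.87 w 0.0472
```

View pics/w23.png

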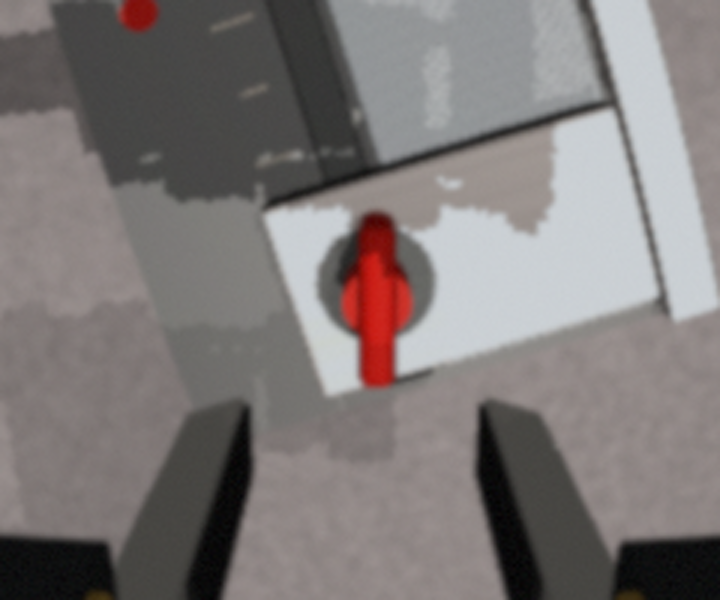

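Bar aligned with the tool. Descend and grip.

send_rows(rows=[[0,0,0.03,0,0,0],[0,0,0.06,0,0,0],[0,0,0.085,0,0,0],[0,0,0.1,0,0,0],[0,0,0.11,0,0,0],[0,0,0.114,0,0,0],[0,0,0.114,0,0,0],[0,0,0.114,0,0,0]])

```text
time: 61.53
tool_pos: [0.5358, -0.0502, 0.089]
tcp_rot: [3.141, 0.001, 1.345]
force: [0.1, -0.2, 0.5]
gripper_width: 0.0468
```

```bash
python3 - <<'E'
from h import *
st(); move([.5375,-.0492,.0785],77)
E
```

```text
t 61.53 pos [ 0.5358 -0.0502  0.089 ] rpy [1.7999e+02 4.0000e-02 7.7080e+01] F [ 0.1 -0.2  0.5] w 0.0468 q [-0.2   0.11  1.58 -0.    1.45  0.03]
shift mm [ 1.3  1.4 10.5] rotvec [0.01 0.04 0.08] zturn(j6) 0.1 | j6 2 -> 8 t 61.53 w 0.0468
```

send_rows(rows=[[0.001,0.0015,0.005,0,0,0],[0.001,0.0015,0.01,0,0,0],[0.001,0.0015,0.01,0,0,0],[0.001,0.0015,0.01,0,0,0]])

```text
time: 61.87
tool_pos: [0.5365, -0.0499, 0.0778]
tcp_rot: [-3.14, 0.001, 1.344]
force: [0.1, -0.4, -0.8]
gripper_width: 0.0469
```

send_rows(rows=[[0,0,0,0,0,0],[0,0,0,0,0,0],[0,0,0,0,0,0],[0,0,0,0,0,0],[0,0,0,0,0,0],[0,0,0,0,0,0],[0,0,0,0,0,0]], grip=1, squeeze=40)

```text
time: 62.45
tool_pos: [0.5374, -0.0499, 0.0781]
tcp_rot: [3.141, 0.001, 1.344]
force: [3.6, -0.4, -0.7]
gripper_width: 0.0119
```

```bash
python3 - <<'E'
from h import *
st(); s=robot.sense(); print(tol(s["tool_pos"]), s["wrist_torque"])
r=R.from_euler("xyz",s["tcp_rot"]); print(r.inv().apply([*F_,0]))
E
```

```text
t 62.45 pos [ 0.5374 -0.0499  0.0781] rpy [1.7998e+02 3.0000e-02 7.7020e+01] F [ 3.6 -0.4 -0.7] w 0.0119 q [-0.2   0.12  1.59 -0.    1.43  0.03]
[ -99.1 -311.7] [-0.15470899 -0.45038308  0.09891937]
[ 9.54071299e-01 -2.99579031e-01 -6.00180306e-04]
```

send_rows(rows=[[0.0048,-0.0015,0,0,0,0],[0.0114,-0.0036,0,0,0,0],[0.0191,-0.006,0,0,0,0],[0.0267,-0.0084,0,0,0,0],[0.0343,-0.0108,0,0,0,0],[0.042,-0.0132,0,0,0,0],[0.0496,-0.0156,0,0,0,0],[0.0544,-0.0171,0,0,0,0],[0.0572,-0.018,0,0,0,0],[0.0572,-0.018,0,0,0,0]])

```text
time: 63.28
tool_pos: [0.5324, 0.0119, 0.0781]
tcp_rot: [-3.141, -0.001, 1.346]
force: [5.1, 0.8, -3.6]
gripper_width: 0.0118
```

send_rows(rows=[[0.0019,-0.0006,0,0,0,0],[0.0038,-0.0012,0,0,0,0],[0.0057,-0.0018,0,0,0,0],[0.0067,-0.0021,0,0,0,0],[0.0067,-0.0021,0,0,0,0]])

```text
time: 63.7
tool_pos: [0.5321, 0.0165, 0.0781]
tcp_rot: [3.141, 0.003, 1.345]
force: [5.6, -3.7, -3.8]
gripper_width: 0.0115
```

```bash
python3 - <<'E'
from h import *
st(); s=robot.sense(); print(tol(s["tool_pos"]), s["wrist_torque"])
E
```

```text
t 63.7 pos [0.5321 0.0165 0.0781] rpy [1.7995e+02 1.7000e-01 7.7040e+01] F [ 5.6 -3.7 -3.8] w 0.0115 q [-0.07  0.11  1.6  -0.    1.43  0.15]
[ -99.2 -245. ] [-0.72797941 -1.01674624  0.02591128]
```

send_rows(rows=[[0.001,-0.0003,0,0,0,0],[0.0019,-0.0006,0,0,0,0],[0.0029,-0.0009,0,0,0,0],[0.0029,-0.0009,0,0,0,0]])

```text
time: 64.03
tool_pos: [0.5321, 0.0168, 0.0781]
tcp_rot: [3.139, 0.008, 1.344]
force: [6.7, -10.5, -3.2]
gripper_width: 0.0119
```

send_rows(rows=[[0.001,-0.0003,0,0,0,0],[0.0019,-0.0006,0,0,0,0],[0.0029,-0.0009,0,0,0,0],[0.0029,-0.0009,0,0,0,0]])

```text
time: 64.37
tool_pos: [0.5321, 0.0169, 0.0781]
tcp_rot: [3.138, 0.013, 1.343]
force: [5.8, -15.5, -4.7]
gripper_width: 0.0119
```

```bash
python3 - <<'E'
from h import *
st(); s=robot.sense(); print(tol(s["tool_pos"]), s["wrist_torque"]); cap("wrist","w24")
E
```

```text
t 64.37 pos [0.5321 0.0169 0.0781] rpy [179.77   0.76  76.93] F [  5.8 -15.5  -4.7] w 0.0119 q [-0.07  0.11  1.6  -0.01  1.43  0.16]
[ -99.2 -244.6] [-2.89088673 -1.09226114  0.08279413]
```

View pics/w24.png

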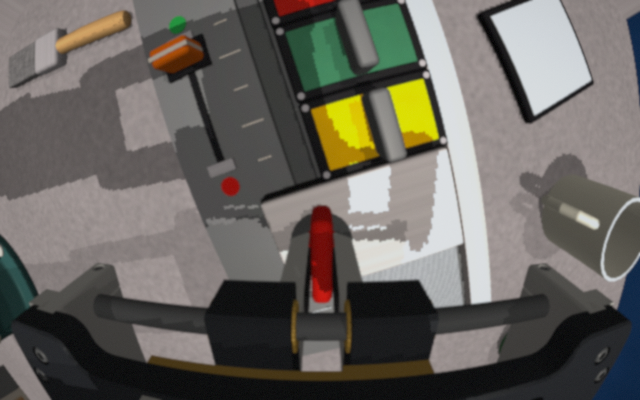

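send_rows(rows=[[0,0,0,0,0,4],[0,0,0,0,0,8],[0,0,0,0,0,12],[0,0,0,0,0,16],[0,0,0,0,0,20],[0,0,0,0,0,24],[0,0,0,0,0,28],[0,0,0,0,0,32],[0,0,0,0,0,36],[0,0,0,0,0,40],[0,0,0,0,0,44],[0,0,0,0,0,48],[0,0,0,0,0,52],[0,0,0,0,0,56],[0,0,0,0,0,60],[0,0,0,0,0,64],[0,0,0,0,0,66],[0,0,0,0,0,66]])

```text
time: 65.92
tool_pos: [0.5311, 0.0179, 0.0782]
tcp_rot: [3.13, 0.004, 0.19]
force: [3.2, -13.8, -1.8]
gripper_width: 0.0112
```

```bash
python3 - <<'E'
from h import *
st(); s=robot.sense(); print(tol(s["tool_pos"]), s["wrist_torque"])
E
```

```text
t 65.92 pos [0.5311 0.0179 0.0782] rpy [179.35   0.2   10.89] F [  3.2 -13.8  -1.8] w 0.0112 q [-0.07  0.11  1.6  -0.01  1.43  1.32]
[-100.1 -243.6] [-2.43299572 -0.52394567  0.1061047 ]
```

send_rows(rows=[[0,0,0,0,0,1.5],[0,0,0,0,0,3],[0,0,0,0,0,4],[0,0,0,0,0,4]])

```text
time: 66.25
tool_pos: [0.5311, 0.018, 0.0782]
tcp_rot: [3.13, 0.003, 0.121]
force: [3.5, -14.2, -1.7]
gripper_width: 0.0117
```

```bash
python3 - <<'E'
from h import *
st(); s=robot.sense(); print(s["wrist_torque"],s["tau"][5])
E
```

```text
t 66.25 pos [0.5311 0.018  0.0782] rpy [1.7935e+02 1.5000e-01 6.9400e+00] F [  3.5 -14.2  -1.7] w 0.0117 q [-0.07  0.11  1.6  -0.01  1.43  1.39]
[-2.38395736 -0.59026309  0.21547751] 0.3422453161329031
```

send_rows(rows=[[0,0,0,0,0,1.5],[0,0,0,0,0,3],[0,0,0,0,0,4],[0,0,0,0,0,4]])

```text
time: 66.58
tool_pos: [0.5311, 0.018, 0.0782]
tcp_rot: [3.13, 0.002, 0.052]
force: [3.6, -13.6, -1.5]
gripper_width: 0.012
```

```bash
python3 - <<'E'
from h import *
st(); s=robot.sense(); print(s["wrist_torque"],s["tau"][5])
E
```

```text
t 66.58 pos [0.5311 0.018  0.0782] rpy [1.7934e+02 1.1000e-01 2.9900e+00] F [  3.6 -13.6  -1.5] w 0.012 q [-0.07  0.11  1.6  -0.01  1.43  1.46]
[-2.38375951 -0.50505616  0.48240634] 0.6300625763833523
```

send_rows(rows=[[0,0,0,0,0,1],[0,0,0,0,0,2],[0,0,0,0,0,3],[0,0,0,0,0,3]])

```text
time: 66.92
tool_pos: [0.5311, 0.0181, 0.0782]
tcp_rot: [3.13, 0.001, 0.001]
force: [3.7, -13.2, -2.5]
gripper_width: 0.0122
```

```bash
python3 - <<'E'
from h import *
st(); s=robot.sense(); print(s["wrist_torque"],s["tau"][5]); c=cap("wrist"); crop(c,240,120,440,300,3.3,"w25")
E
```

```text
t 66.92 pos [0.5311 0.0181 0.0782] rpy [1.7932e+02 7.0000e-02 5.0000e-02] F [  3.7 -13.2  -2.5] w 0.0122 q [-0.06  0.11  1.6  -0.01  1.43  1.51]
[-2.44551072 -0.56373916  0.83380437] 0.9419189393520355
```

View pics/w25.png

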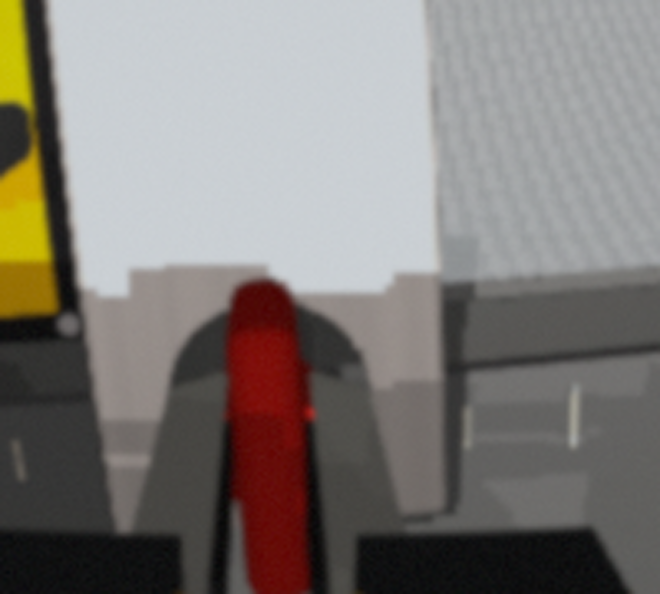

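send_rows(rows=[[0,0.001,0,0,0,-1.5],[0,0.002,0,0,0,-3],[0,0.003,0,0,0,-5],[0,0.003,0,0,0,-5]])

```text
time: 67.3
tool_pos: [0.5311, 0.0179, 0.0782]
tcp_rot: [3.136, 0.002, 0.088]
force: [4.0, -7.3, -1.6]
gripper_width: 0.0121
```

```bash
python3 - <<'E'
from h import *
st(); s=robot.sense(); print(s["wrist_torque"],s["tau"][5])
E
```

```text
t 67.3 pos [0.5311 0.0179 0.0782] rpy [1.7968e+02 9.0000e-02 5.0500e+00] F [ 4.  -7.3 -1.6] w 0.0121 q [-0.07  0.11  1.6  -0.01  1.43  1.41]
[-1.26555448 -0.55281387  0.08050855] -0.15211043413728476
```

send_rows(rows=[[0,0,0,0,0,0],[0,0,0,0,0,0],[0,0,0,0,0,0],[0,0,0,0,0,0],[0,0,-0.02,0,0,0],[0,0,-0.06,0,0,0],[0,0,-0.1,0,0,0],[0,0,-0.14,0,0,0],[0,0,-0.17,0,0,0],[0,0,-0.17,0,0,0]], grip=0.5)

```text
time: 68.13
tool_pos: [0.5338, 0.0205, 0.2566]
tcp_rot: [3.14, -0.012, 0.088]
force: [0.3, -0.5, 0.8]
gripper_width: 0.0469
```

```bash
python3 - <<'E'
from h import *
st(); c=cap("wrist","w26"); crop(c,180,100,420,280,3.3,"w26a")
s=cap("scene"); crop(s,310,140,500,270,4.2,"s5"); 
E
```

```text
t 68.13 pos [0.5338 0.0205 0.2566] rpy [179.89  -0.69   5.05] F [ 0.3 -0.5  0.8] w 0.0469 q [-0.07  0.04  1.32 -0.    1.77  1.41]
```

View pics/w26a.png

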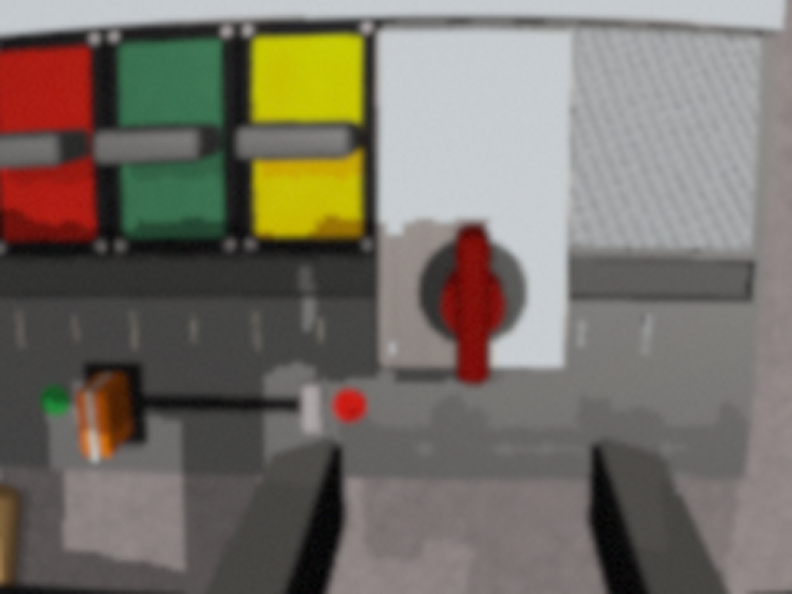

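View pics/s5.png

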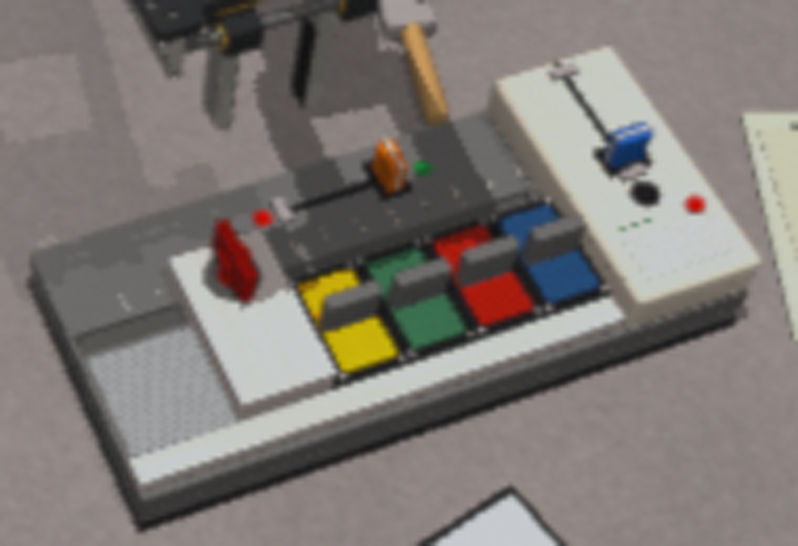

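```bash
python3 - <<'E'
from h import *
c=cap("wrist"); f=lambda x,y:((x+.5)/3.3-.5+180,(y+.5)/3.3-.5+100)
for p in [(93,38),(113,37),(229,31),(247,31),(367,27)]: print("screw local mm",tol(onz(c,*f(*p),.063)))
a,b=onz(c,*f(471,232),.107),onz(c,*f(473,378),.107); print("bar deg rel",np.degrees(np.arctan2(*(a-b)[1::-1]))-YAW)
t=cap("top","tend"); o=cv2.imread("pics/top0.png"); d=cv2.absdiff(t["image"][:,:,::-1],o).max(2); 
for n,(x,y,r) in dict(mug=(301,120,18),jar=(355,138,12),tile=(251,128,20),stapler=(366,276,22),swatch=(456,244,24),turq=(429,291,16)).items(): print(n,(d[y-r:y+r,x-r:x+r]>40).sum())
E
```

```text
screw local mm [  -8.8 -104.2]
screw local mm [  -8.9 -112.2]
screw local mm [  -8.8 -156.5]
screw local mm [  -9.  -163.2]
screw local mm [  -8.5 -206.5]
bar deg rel 1.4279124840364483
mug 0
jar 0
tile 0
stapler 0
swatch 0
turq 0
```

View pics/tend.png

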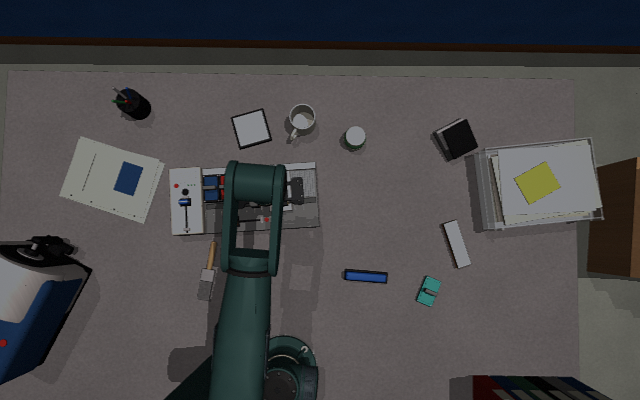

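```bash
python3 -c "
from h import *
ticket.finish_job(); st()"
```

```text
the job is handed in; nothing more can be done
the job is handed in; nothing more can be done
```

The reader is set up as asked and the job was handed in at about 68 s. I released the transport lock and set the aperture slide to its largest, each pushed until it stopped against its end block. Then I loosened the red clamp and moved the end stop out of the way. I laid the blue, red, green and yellow cells in one closed row against the back fence and fixed stop, brought the end stop up at about 15 N, and turned the clamp to its stop.

- **Row:** the rim screws I could measure (red, green and yellow cells) lie in one straight line along the fence to within about 0.5 mm. In the last pictures the blue cell looks flush in the corner and the end stop sits against the yellow cell.
- **Clamp:** the torque rose steadily to about 0.8 N m at the stop, against the 0.35 N m it needs to turn. The picture reads the bar about 1.4° off the reader's axis. That is within what I can measure, so I take it as tight.
- **Bystanders:** the mug, jar, tile, stapler, swatch book and turquoise look-alike show no change from the first top view. I checked the brush only by eye, and it looked unmoved.
- **What went wrong:** I turned the wrist the wrong way once and joint 6 ran up to its range limit, about -2.57 rad, before I turned it back. I also re-seated the aperture slide once, because relaxing the grip may have pulled it back about 0.7 mm.

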